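# Put the pencil tube away in the counter locker

### The arm

A 6-joint arm with a two-finger parallel gripper is mounted at the origin on the work surface. World frame = base frame: x ahead of the robot, y to its left, z up, the work surface at z = 0. Lengths are in mm, angles in rad, forces in N, time in s.
With the tool pointing down it reaches from about 400 to 925 mm from the base axis. Payload 12.5 kg.
Tool frame: the origin (TCP) lies midway between the tips of the shut fingers; the grasp point (between the pads) lies 19 mm behind it; z points along the fingers, y is the line along which they close (so a half turn about z gives the same grasp; the last joint's range is limited). The gripper opens to 95 mm and grips with 3 to 60 N. Pads are 20 mm wide; open, the fingers measure 119 mm over their backs; the gripper's body (75 mm by 180 mm) begins 59 mm behind the grasp point.
Start: joints at [1.123, 0.491, 1.559, -0, 1.092, -0.106], TCP at [209.474, 588.87, 214.661] pointing down, gripper open.
Joint ranges: [-3.1, 3.1], [-0.84, 2.19], [0.05, 2.79], [-1.13, 4.28], [0.06, 2.93], [-2.69, 2.69]. Speed limits (rad/s): [2.22, 2.22, 2.79, 3.14, 3.14, 3.14].

### API

Orientations are given as [roll, pitch, yaw] about the fixed x, y, z axes, in that order (R = Rz(yaw) Ry(pitch) Rx(roll)).
In Python, from cell import state, viewer, env, models gives the robot as it stands. The module is installed in compiled form; this text tells all that it offers.
- The arm moves only by the tool arm_command, never from a script. Its argument "rows" is a list of rows, each a list of 2 entries, a list of its own where there are three numbers: the shift along the tool's x, y, z normalised to -1 to 1, where 1 is 0.25 m, then the turn about the tool's z normalised to -1 to 1, where 1 is pi rad. A call has exactly 5 rows; each row shifts and turns the commanded pose from where the row before left it, along the tool's axes as they then stand; what a row does not reach is not made up. A row lasts 1/10 s, in which the tool goes at most 50 mm and 8.59 degrees, less where a joint would pass 70% of its speed; a pose out of reach is approached as far as the arm can. A call with a number of a shift or a turn outside -1 to 1 is refused whole. A call with a gripper value outside its range is refused whole. "claw" is the opening, from 0 (shut) to 1 (fully open), set as the call begins (left out, the last holds). The fingers move at their own pace and stop on an object; the grip force is fixed at half the most. Time passes only in rows, so rows that do not move let the fingers close, or fill a call up. It gives the time, the measured TCP pose, the force, the opening and the grip force at its end, in the units of the state.
- state(): the state, without advancing time (a new reading comes with each control period).
- viewer.read_camera(name): name is "side" or "top" or "wrist"; returns (picture, depth): 480x640x3 uint8, red, green, blue; 480x640 float32, mm along the optical axis (not along the pixel's ray), 0 where there is no reading.
- viewer.get_calibration(name): a dict with "camera_matrix" (3x3 intrinsics, pixels), "dist_coeffs" ([k1, k2, p1, p2, k3] as OpenCV has them; the pictures are not rectified), "world_to_cam" (4x4, takes a point from world to camera coordinates). Camera axes: x right, y up, looking along -z (the intrinsics and any distortion apply to the point x, -y, -z); pixel columns grow to the right and rows downward; lengths in mm; the calibration is good to about 2 mm. A picture is of the moment at which its call begins: read the wrist's pose just before it. get_calibration takes no time and is no camera call; for the wrist camera it gives the pose at the moment of the call.
- env.job_done(): hands the job in; it is judged then, once.
Trained networks look in the newest picture that a camera, given by its name, has taken for a name from the list of things; names that differ only in an ending like _2 or _b are one class to them, and where a whole thing is asked for, a point or a joint stands for the part that bears it (a point fixed in the world has none). Each returns a list of dicts, best first, with "confidence" (0 to 1); they miss things now and then, are a little off and sometimes report something else, mostly with a low value. They report only what shows in the picture. A call takes as long as a camera call. They do not tell look-alikes from the thing itself.
- models.search_frame(camera, label): "position" ([x, y, z] in mm, in world coordinates, good to about 4 mm: the middle of the surface that is visible of it).
- models.mark_of(camera, label): "position" ([x, y, z] in mm, in world coordinates, good to about 4 mm: a listed point, or the origin of a listed thing).
The state is a dict: "t": time; "joints": joint angles; "qvel": joint speeds; "tau": joint torques, N m; "eef_pos": TCP position; "tcp_rot": TCP orientation; "ft_force": force on the tool from outside, world axes, zero at the start; "moment": the same for the moment, N m; "opening": opening from 0.0 (shut) to 1.0 (fully open); "grip_force": force on a finger pad.
Only numpy, scipy, OpenCV 4.12 (cv2) and the standard library are available. Lean on these libraries where they do the work, as an engineer would, in place of code of your own. Each camera call takes 0.05 s, during which the arm holds its last target. There are 200 camera calls.

### The job

Put the tube of pencils away in the counter locker: raise the blue lift-up door until its side stay snaps straight and holds the door up by itself, and roll the tube along the counter, without lifting it, into the locker, far enough in to lie clear of the door. Then press the red pad on the stay down to unlock it, let the door come down without slamming, and press it fully shut. Leave the other things on the counter where they are.

Things in the scene. Friction and masses are not known exactly. Their poses are not given: they have to be found in the camera images.
- locker: (Sizes in mm.) Fixed grey counter locker without a bottom, 250 wide (y), 220 high, 200 deep (x) at the counter, panels 12 thick. Origin: centre of its underside. Its front faces its own -x and slopes: it leans back 23 deg from the edge on the counter at x = -100. Mouth's inner width 226; inner face of the back at x = +88. The tube clears the shut door once its axis is at x = -54 or more. The stay is outside the side panel at -y.
- mouth (a point): Middle of the mouth's lower front edge, on the counter; same axes as the locker: -x points straight out of the locker, -y to the side with the stay, z up.
- hinge (a point): Middle of the door's hinge axis, 216 above the counter, 84 behind the mouth's front edge; the axis runs along the locker's y. Same axes as the locker.
- door (a joint): Angle of the door (rad): 0 shut on the sloped front (panel 0.40 rad from hanging); grows as the lower edge swings out and up; 1.63 on the locked stay (27 deg above level); lifts no further than about 1.68. 0.55 to 0.85 kg, 6 to 10 N to lift at the handle. Damped hinge: unlocked, it sinks by itself in 2 to 4 s, may stop up to 0.3 ajar, and is pressed home with 2 to 8 N; then it stays shut.
- door_edge (a point): Middle of the lower edge of the blue door panel. The panel is 14 thick, 248 wide, and reaches 224 from the hinge axis, which lies in its mid-plane; shut, its inner face lies on the sloped front. Axes turn with the door: z along the panel to the hinge, -x out of its outer face.
- handle (a point): Middle of the steel bar handle: round, 12 thick, 132 long, along the locker's y, 40 off the panel's outer face on two posts 52 either side of the middle. Shut, it is 87 above the counter. With a = door angle + 0.40 it is 160 sin a + 47 cos a out from the hinge axis and 160 cos a - 47 sin a below it. Axes turn with the door: z along the panel to the hinge, -x out of its outer face.
- stay_knee (a joint): Knee angle (rad) of the folding stay: two flat steel links of 99, from a pivot on the side panel (120 behind the front edge, 150 up) to the door's edge, folding downwards. 0 folded (door shut), 2.06 straight (door at 1.67), 2.20 at its stop. Raised fully and eased back, it snaps on to the stop by a spring: locked, the door resting on it at 1.63. Pushed back below 1.9 it is unlocked and folds.
- release_pad (a point): Middle of the top of the red thumb pad at the stay's knee, 36 (locker's x) by 44 (y). With the stay locked it is level, 220 above the counter, 15 behind the front edge, 168 to the -y side of the middle, its inner edge 21 clear of the side panel, free above. Pressed down and slightly out 25 to 45 mm (arc about the stay's pivot), with 5 to 10 N, it unlocks, then falls away down to 25 as the door sinks.
- tube: Cardboard mailing tube of pencils, red end caps, white and blue label: diameter 60, length 160, 0.15 to 0.31 kg, lying on the counter in front of the locker. Origin: middle of its axis, 30 above the counter; its y is the tube's axis, x and z turn as it rolls. It rolls easily: pushed at 0.2 m/s and left, it rolls on for about 100 and stops.
- pencil_box: Bystander: open grey cardboard box of red pencils, 130 x 190 x 55. Origin: centre of its underside.
- leaflets: Bystander: stack of leaflets with a black clip, 148 x 210 x 24. Origin: centre of its underside.
- lens_sprays: Bystander: pair of white and blue lens-cleaner sprays lying side by side, 86 x 54 x 24, with key rings. Origin: below their middle.
- wristbands: Bystander: stack of red wristbands, diameter 72, height 60. Origin: centre of its underside.
There are look-alikes about, which are no part of the job. There is more than one size of the tube; the job needs the middle-sized.

How it is judged:
By the outcome, as a careful person would: the job done as asked, in the order asked, and still so for the second after the job is handed in, with the robot touching nothing.
It also fails if it takes over 72 s, if anything falls off the work surface, if the arm or the gripper's body presses on something with over 40 N, if the wrist force passes 120 N, or if a joint passes its speed limit or range.

## Working session

There is one attempt and no reset: what is moved stays moved. The work goes in short steps, Python scripts to look and compute and a tool call to move; the robot and the scene stay as the last step left them, time stands still between calls to the robot, and variables do not carry over. Pictures are saved under pics/ and viewed, at most 10 in all, crops included, and the job is handed in when it is done.

Besides the shell and the picture viewer there is one more tool, called in YAML: its name, and indented under it one key for each argument. arm_command: Moves the arm, as the interface text tells. Scaled input: -1 to 1 covers 0.25 m each way for a shift and pi rad each way for a turn. Its arguments: {"type":"object","properties":{"rows":{"type":"array","items":{"type":"array"}},"claw":{"type":"number"}},"required":["rows"]}

```bash
mkdir -p pics
python3 - <<'E'
from cell import state, viewer, env, models
import cv2
s=state();print({k:s[k] for k in("t","joints","eef_pos","tcp_rot","ft_force","opening")})
for c in("top","side"):
    p,d=viewer.read_camera(c);cv2.imwrite(f"pics/{c}0.png",p[:,:,::-1])
    for n in("locker","mouth","hinge","door_edge","handle","release_pad","tube","pencil_box","leaflets","lens_sprays","wristbands"):
        try:
            for r in models.mark_of(c,n)[:4]: print(c,n,[round(float(v)) for v in r["position"]],round(float(r["confidence"]),2))
        except Exception as e: print(n,e)
E
```

```text
{'t': 0.0, 'joints': array([ 1.12337880e+00,  4.91551977e-01,  1.55943856e+00, -2.80970813e-06,
        1.09168968e+00, -1.05617001e-01]), 'eef_pos': array([209.37655355, 588.63525636, 214.07020805]), 'tcp_rot': array([-3.14051089e+00, -1.12172908e-04,  2.79979337e+00]), 'ft_force': array([-0.06394178, -0.13360951,  0.57164629]), 'opening': 1.0011482722301428}
top locker [600, -111, 0] 0.87
top mouth [573, -18, 2] 0.71
top hinge [600, -98, 216] 0.94
top door_edge [573, -16, 12] 0.75
top handle [564, 4, 87] 0.83
top release_pad [456, -202, 24] 0.55
top tube [766, 278, 41] 0.66
top tube [601, 432, 17] 0.59
top tube [493, 248, 32] 0.55
top pencil_box [590, -495, -2] 0.68
top pencil_box [454, -203, 24] 0.54
top pencil_box [563, 2, 86] 0.19
top leaflets [327, -305, 3] 0.68
top lens_sprays [368, 377, 2] 0.92
top lens_sprays [573, -17, 0] 0.47
top wristbands [479, -416, 2] 0.83
side locker [600, -105, -1] 0.75
side mouth [568, -17, 0] 0.88
side hinge [595, -94, 211] 0.74
side door_edge [571, -13, 11] 0.8
side handle [563, 4, 87] 0.95
side handle [368, 377, -2] 0.6
side release_pad [456, -205, 25] 0.77
side release_pad [597, -95, 215] 0.32
side tube [496, 248, 30] 0.89
side tube [768, 277, 40] 0.72
side tube [599, 435, 23] 0.57
side pencil_box [585, -494, 2] 0.87
side pencil_box [566, -16, 1] 0.21
side leaflets [330, -304, 2] 0.93
side lens_sprays [370, 377, -2] 0.73
side wristbands [484, -426, 2] 0.6
```

View pics/top0.png

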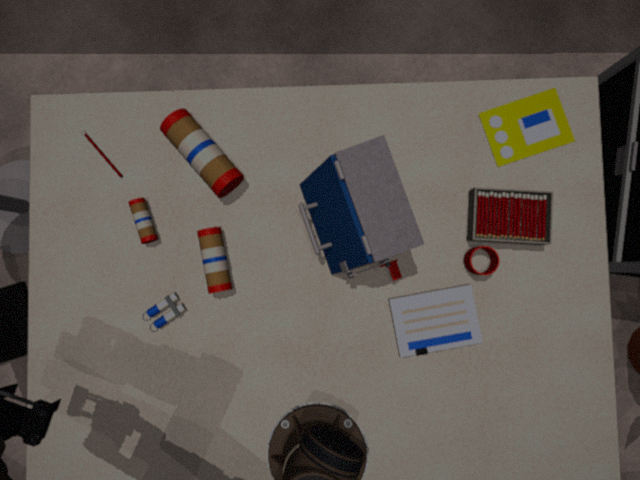

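View pics/side0.png

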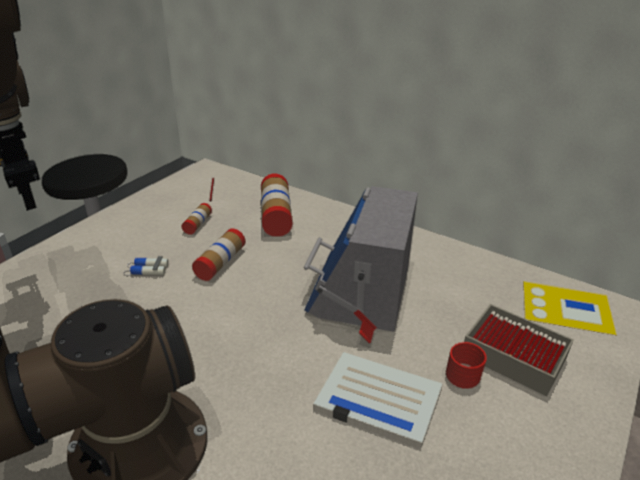

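Top view: the middle tube is at about (214,260) px, axis nearly along world x. The locker is at (365,205) with its blue door facing left (+y) and the red pad at (393,270), on the robot side. The side view agrees. Next I refine the poses from depth and look at the gripper's shape.

```bash
cat > h.py <<'E'
from cell import state, viewer, env, models
import cv2, numpy as np
from scipy.spatial.transform import Rotation as Ro
def cloud(c):
    p,d=viewer.read_camera(c);k=viewer.get_calibration(c)
    v,u=np.mgrid[0:480,0:640]
    uv=np.stack([u.ravel(),v.ravel()],1).astype(np.float32)
    n=cv2.undistortPoints(uv[:,None],np.array(k["camera_matrix"]),np.array(k["dist_coeffs"]))[:,0]
    z=d.ravel();P=np.stack([n[:,0]*z,-n[:,1]*z,-z,np.ones_like(z)],1)
    W=(np.linalg.inv(np.array(k["world_to_cam"]))@P.T).T[:,:3];W[z<=0]=np.nan
    return p,W.reshape(480,640,3)
def near(W,c,r,z0,z1):
    Q=W.reshape(-1,3);m=(np.hypot(Q[:,0]-c[0],Q[:,1]-c[1])<r)&(Q[:,2]>z0)&(Q[:,2]<z1)
    return Q[m]
E
python3 - <<'E'
from h import *
s=state()
k=viewer.get_calibration("wrist");T=np.linalg.inv(k["world_to_cam"]);R=Ro.from_euler("xyz",s["tcp_rot"]).as_matrix()
print("cam in tool",(R.T@(T[:3,3]-s["eef_pos"])).round(),"look",(R.T@-T[:3,2]).round(2))
p,W=cloud("top")
for nm,c,r,z0,z1 in(("lockertop",(610,-150),200,200,235),("tube",(495,248),110,30,75)):
    q=near(W,c,r,z0,z1);m=cv2.minAreaRect(q[:,:2].astype(np.float32));print(nm,len(q),m,cv2.boxPoints(m).round(),np.median(q[:,2]))
p,V=cloud("side")
q=near(V,(495,248),110,30,75);print("tube side",cv2.minAreaRect(q[:,:2].astype(np.float32)))
# gripper shape in tool frame
for X in(V,W):
    Q=(X.reshape(-1,3)-s["eef_pos"])@R
    for a in range(-280,20,20):
        m=(Q[:,2]>a)&(Q[:,2]<=a+20)&(np.hypot(Q[:,0],Q[:,1])<160)&(X.reshape(-1,3)[:,2]>90)
        if m.sum()>5: print(a,m.sum(),Q[m].min(0).round(),Q[m].max(0).round())
cv2.imwrite("pics/grip.png",cv2.resize(p[60:240,0:120],None,fx=3,fy=3)[:,:,::-1])
w,_=viewer.read_camera("wrist");cv2.imwrite("pics/wrist0.png",w[:,:,::-1])
cv2.imwrite("pics/both.png",np.hstack([cv2.resize(p[60:240,0:120],(320,480)),cv2.resize(w,(480,360))[:, :].copy() if 0 else cv2.resize(w,(480,480))])[:,:,::-1])
E
```

```text
cam in tool [  75.    0. -169.] look [-0.26  0.    0.96]
lockertop 7170 ((613.4239501953125, -143.5852508544922), (250.36366271972656, 131.793212890625), 18.32346534729004) [[ 474. -120.]
 [ 515. -245.]
 [ 753. -167.]
 [ 712.  -42.]] 219.85268857291226
tube 1550 ((495.3990478515625, 247.71682739257812), (160.8259735107422, 60.48404312133789), 10.034795761108398) [[411. 263.]
 [421. 204.]
 [580. 232.]
 [569. 292.]] 56.1692909120145
tube side ((491.10467529296875, 246.47503662109375), (167.67088317871094, 60.84347152709961), 8.528328895568848)
-280 90 [ -63. -138. -280.] [   5.  -25. -260.]
-260 170 [ -63.  -80. -260.] [   0.    1. -240.]
-240 216 [ -61.  -47. -240.] [   7.    1. -220.]
-220 178 [ -39.  -44. -220.] [  12.   -0. -200.]
-200 221 [ -35.  -41. -200.] [  18.    8. -180.]
-180 280 [ -35.  -54. -180.] [  23.    3. -160.]
-160 208 [ -22.  -55. -160.] [  26.    0. -140.]
-140 306 [ -33.  -94. -140.] [  32.   69. -120.]
-120 413 [ -34.  -94. -120.] [  36.   80. -100.]
-100 302 [ -34.  -86. -100.] [ 37.  71. -80.]
-80 77 [-34. -83. -80.] [ 36. -56. -60.]
-60 81 [-10. -63. -60.] [ 13. -53. -41.]
-40 84 [-10. -61. -40.] [ 13.  48. -20.]
-20 101 [-11. -58. -20.] [14. 55. -0.]
-200 19 [ -35.  -51. -182.] [  -4.  -40. -180.]
-180 205 [ -36.  -51. -180.] [  17.  -31. -160.]
-160 169 [ -24.  -52. -160.] [  23.  -34. -140.]
-140 902 [ -37.  -94. -140.] [  35.    2. -120.]
-120 473 [ -37.  -93. -120.] [  35.   10. -100.]
-100 328 [ -37.  -88. -100.] [ 33.  27. -80.]
-60 20 [-13.  47. -50.] [  8.  55. -41.]
-40 63 [-12. -58. -40.] [ 12.  56. -20.]
-20 89 [-13. -57. -19.] [10. 55. -0.]
```

View pics/both.png

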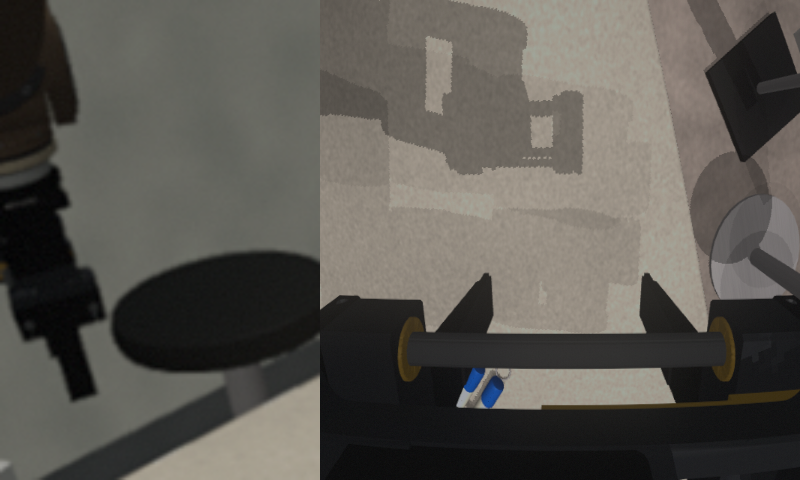

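```bash
cat >> h.py <<'E'
psi=-1.251; LX=np.array([np.cos(psi),np.sin(psi)]); LY=np.array([-LX[1],LX[0]]); M=np.array([571.3,-16.4])
def w(x,y,z): return np.r_[M+x*LX+y*LY,z]      # locker axes from the mouth -> world
def l(p): d=np.array(p[:2])-M; return np.array([d@LX,d@LY,p[2]])
def rows(p0,y0,way):
    """way: list of (world pos, yaw, nrows); prints rows from p0,y0"""
    out=[]
    for p,y,n in way:
        p=np.array(p)
        for i in range(n):
            q=p0+(p-p0)/(n-i); yy=y0+(y-y0)/(n-i)
            d=(Ro.from_euler("xyz",[np.pi,0,y0]).as_matrix().T@(q-p0))/250
            t=-(yy-y0)/np.pi; d=d.round(3); t=round(t,4)
            p0=p0+Ro.from_euler("xyz",[np.pi,0,y0]).as_matrix()@d*250; y0=y0-t*np.pi
            out.append([[float(v)+0. for v in d],float(t)+0.])
    for i in range(0,len(out),5): print(out[i:i+5])
def now():
    s=state();print("t",round(s["t"],2),"L",l(s["eef_pos"]).round(1),"yaw",round(s["tcp_rot"][2],3),"F",np.round(s["ft_force"],1),"op",round(s["opening"],3),"j6",round(s["joints"][5],2))
    return s["eef_pos"],s["tcp_rot"][2]%(2*np.pi)
def handle(ang): a=ang+.4; return np.array([84-160*np.sin(a)-47*np.cos(a),216-160*np.cos(a)+47*np.sin(a)])
E
python3 - <<'E'
from h import *
p,y=now(); rows(p,y,[(w(1,38.5,185),1.89,20)])
E
```

```text
t 1.35 L [-688.3 -153.2  214.6] yaw 2.8 F [-0.1  0.6  0.2] op 1.001 j6 -0.11
[[[-0.115, -0.085, 0.006], 0.0145], [[-0.119, -0.08, 0.006], 0.0145], [[-0.122, -0.074, 0.006], 0.0145], [[-0.125, -0.069, 0.006], 0.0145], [[-0.129, -0.063, 0.006], 0.0145]]
[[[-0.131, -0.057, 0.006], 0.0145], [[-0.134, -0.051, 0.006], 0.0145], [[-0.136, -0.045, 0.006], 0.0145], [[-0.138, -0.039, 0.006], 0.0145], [[-0.139, -0.032, 0.006], 0.0145]]
[[[-0.141, -0.026, 0.006], 0.0145], [[-0.142, -0.02, 0.006], 0.0145], [[-0.142, -0.013, 0.006], 0.0145], [[-0.143, -0.007, 0.006], 0.0144], [[-0.143, 0.0, 0.006], 0.0145]]
[[[-0.143, 0.007, 0.006], 0.0144], [[-0.142, 0.013, 0.006], 0.0145], [[-0.142, 0.019, 0.006], 0.0144], [[-0.141, 0.026, 0.005], 0.0145], [[-0.139, 0.032, 0.006], 0.0144]]
```

arm_command:
  rows:
    - [[-0.115,-0.085,0.006],0.0145]
    - [[-0.119,-0.08,0.006],0.0145]
    - [[-0.122,-0.074,0.006],0.0145]
    - [[-0.125,-0.069,0.006],0.0145]
    - [[-0.129,-0.063,0.006],0.0145]

```text
t: 1.85
eef_pos: [309.8, 439.2, 207.2]
tcp_rot: [3.141, 0.0, 2.57]
ft_force: [0.7, 0.1, -0.5]
opening: 1.002
grip_force: 0.0
```

arm_command:
  rows:
    - [[-0.131,-0.057,0.006],0.0145]
    - [[-0.134,-0.051,0.006],0.0145]
    - [[-0.136,-0.045,0.006],0.0145]
    - [[-0.138,-0.039,0.006],0.0145]
    - [[-0.139,-0.032,0.006],0.0145]

```text
t: 2.35
eef_pos: [409.6, 290.6, 199.8]
tcp_rot: [3.141, 0.0, 2.342]
ft_force: [0.0, 0.7, 0.2]
opening: 1.0
grip_force: 0.0
```

arm_command:
  rows:
    - [[-0.141,-0.026,0.006],0.0145]
    - [[-0.142,-0.02,0.006],0.0145]
    - [[-0.142,-0.013,0.006],0.0145]
    - [[-0.143,-0.007,0.006],0.0144]
    - [[-0.143,0.0,0.006],0.0145]

```text
t: 2.85
eef_pos: [509.1, 141.9, 192.2]
tcp_rot: [3.141, 0.0, 2.115]
ft_force: [1.0, 1.2, -0.5]
opening: 1.005
grip_force: 0.0
```

arm_command:
  rows:
    - [[-0.143,0.007,0.006],0.0144]
    - [[-0.142,0.013,0.006],0.0145]
    - [[-0.142,0.019,0.006],0.0144]
    - [[-0.141,0.026,0.005],0.0145]
    - [[-0.139,0.032,0.006],0.0144]

```text
t: 3.35
eef_pos: [608.8, -6.6, 184.9]
tcp_rot: [3.141, 0.0, 1.888]
ft_force: [0.3, 0.3, 0.0]
opening: 0.999
grip_force: 0.0
```

Run:
```python
from h import *
now()
p,W=cloud("wrist");cv2.imwrite("pics/w1.png",p[:,:,::-1])
for n in("handle","door_edge"):
  for r in models.mark_of("wrist",n)[:2]: print(n,l(r["position"]).round(1),r["confidence"])
# bar cloud: in locker coords, near the expected bar
Q=W.reshape(-1,3);X=np.c_[(Q[:,:2]-M)@LX,(Q[:,:2]-M)@LY,Q[:,2]]
m=(abs(X[:,0]+21.6)<16)&(abs(X[:,2]-87)<16)&(abs(X[:,1])<80)
B=X[m];print(len(B))
for a in range(-80,80,20):
    b=B[(B[:,1]>a)&(B[:,1]<=a+20)]
    if len(b):print(a,len(b),b.min(0).round(1),b.max(0).round(1),np.median(b,0).round(1))
```

```text
t 3.35 L [  2.5  38.7 184.9] yaw 1.888 F [0.3 0.3 0. ] op 0.999 j6 -0.44
handle [-23.6  -0.1  89.8] 0.85
door_edge [-2.6  5.9 12.8] 0.84
3303
-80 71 [-24.7 -64.7  86. ] [-13.7 -60.   92.7] [-19.9 -61.2  90.2]
-60 597 [-24.9 -59.9  80.5] [ -5.6 -40.   93.6] [-18.3 -50.   90.3]
-40 485 [-24.7 -40.   85.8] [-13.2 -20.   93.2] [-19.6 -30.   90.7]
-20 462 [-24.5 -19.9  85.7] [-13.2  -0.   93.2] [-19.6 -10.1  90.7]
0 472 [-25.    0.   86.2] [-13.2  19.8  93.3] [-19.9  10.2  90.6]
20 490 [-25.   20.1  85.4] [-13.3  39.7  93.5] [-19.8  30.   90.7]
40 614 [-24.8  40.3  81.2] [-5.7 60.  93.4] [-18.2  50.8  90.2]
60 112 [-24.7  60.3  85.7] [-13.2  66.3  93. ] [-19.6  62.6  90.2]
```

View pics/w1.png

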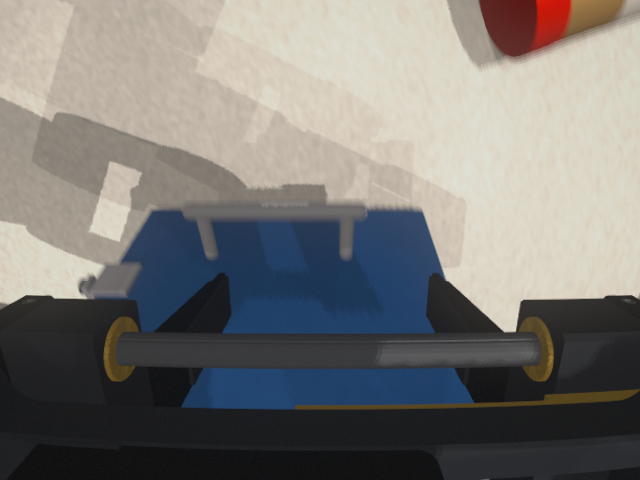

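The wrist view shows the blue door and the bar handle, posts at (210,235) and (346,235). The measured bar (x −19, z 87, y centred) agrees with the model. I'll lower one finger behind the bar.

arm_command:
  rows:
    - [[0,0,0.1],0]
    - [[0,0,0.1],0]
    - [[0,0,0.1],0]
    - [[0,0,0.08],0]
    - [[0,0,0.052],0]

```text
t: 4.0
eef_pos: [607.2, -4.1, 75.7]
tcp_rot: [-3.14, -0.001, 1.891]
ft_force: [0.6, -0.3, 0.2]
opening: 0.997
grip_force: 0.0
```

Run:
```python
from h import *
p,y=now()
# pull: finger outer face follows the bar; finger centre = bar + 19 (then in contact), tip 10 below bar
way=[]
off=np.array([19.,-12.])
for k,ang in enumerate((0,.04,.08,.13,.18,.24,.30,.36,.42,.48,.54)):
    b=handle(ang)+[2.,0]+off
    way.append((w(b[0],38.5,b[1]),y,1))
    print(ang,b.round(0))
rows(p,y,way[1:])
```

```text
t 4.0 L [-0.4 37.9 75.7] yaw 1.891 F [ 0.6 -0.3  0.2] op 0.997 j6 -0.44
0 [-1. 75.]
0.04 [-6. 79.]
0.08 [-11.  84.]
0.13 [-16.  90.]
0.18 [-22.  96.]
0.24 [-28. 104.]
0.3 [-34. 112.]
0.36 [-39. 120.]
0.42 [-44. 129.]
0.48 [-48. 138.]
0.54 [-52. 148.]
[[[0.021, 0.002, -0.014], 0.0], [[0.02, 0.0, -0.018], 0.0], [[0.023, 0.0, -0.024], 0.0], [[0.022, 0.0, -0.025], 0.0], [[0.025, 0.0, -0.031], 0.0]]
[[[0.023, 0.0, -0.033], 0.0], [[0.022, 0.0, -0.034], 0.0], [[0.019, 0.0, -0.035], 0.0], [[0.016, 0.0, -0.036], 0.0], [[0.015, 0.0, -0.038], 0.0]]
```

arm_command:
  rows:
    - [[0.021,0.002,-0.014],0.0]
    - [[0.02,0.0,-0.018],0.0]
    - [[0.023,0.0,-0.024],0.0]
    - [[0.022,0.0,-0.025],0.0]
    - [[0.025,0.0,-0.031],0.0]

```text
t: 4.5
eef_pos: [600.0, 21.7, 106.2]
tcp_rot: [3.14, 0.001, 1.89]
ft_force: [1.9, -3.6, -3.5]
opening: 1.001
grip_force: 2.1
```

Run:
```python
from h import *
now()
p,W=cloud("wrist")
for r in models.mark_of("wrist","handle")[:2]: print(l(r["position"]).round(1),r["confidence"])
print([(a,handle(a).round(0)) for a in(.1,.15,.2,.25,.3)])
```

```text
t 4.5 L [-27.2  39.2 106.2] yaw 1.89 F [ 1.9 -3.6 -3.5] op 1.001 j6 -0.39
[-47.7   1.1 109.2] 0.57
[(0.1, array([-34.,  98.])), (0.15, array([-40., 104.])), (0.2, array([-45., 110.])), (0.25, array([-50., 117.])), (0.3, array([-55., 124.]))]
```

Run:
```python
from h import *
p,y=now()
way=[]
for ang in (.24,.31,.38,.45,.5):
    b=handle(ang)+[2.,0]+[19,-17]; way.append((w(b[0],38.5,b[1]),y,1))
b=handle(.5)+[2.,0]+[19,-17]
N=15
for i in range(1,N+1):
    th=1.891+(3.462-1.891)*i/N
    r=w(b[0]-3*i/N,-15,b[1]); c=r+53.5*np.array([np.sin(th),-np.cos(th),0]); way.append((c,th,1))
rows(p,y,way); print(l(c))
```

```text
t 4.6 L [-27.7  39.5 106.7] yaw 1.891 F [ 1.3 -2.3  0.6] op 1.001 j6 -0.39
[[[0.002, -0.004, 0.032], 0.0], [[0.027, 0.0, -0.038], 0.0], [[0.024, 0.0, -0.04], 0.0], [[0.021, 0.0, -0.042], 0.0], [[0.014, 0.0, -0.031], 0.0]]
[[[0.023, -0.001, 0.0], -0.0335], [[0.023, -0.001, 0.0], -0.0333], [[0.023, -0.001, 0.0], -0.0334], [[0.023, -0.001, 0.0], -0.0333], [[0.023, -0.001, 0.0], -0.0333]]
[[[0.023, -0.001, 0.0], -0.0334], [[0.023, 0.0, 0.0], -0.0333], [[0.023, -0.001, 0.0], -0.0334], [[0.023, 0.0, 0.0], -0.0333], [[0.023, -0.001, 0.0], -0.0333]]
[[[0.023, 0.0, 0.0], -0.0334], [[0.023, -0.001, 0.0], -0.0333], [[0.022, 0.0, 0.0], -0.0333], [[0.023, -0.001, 0.0], -0.0334], [[0.022, 0.0, 0.0], -0.0333]]
[-106.04796406  -15.03268955  136.35876983]
```

arm_command:
  rows:
    - [[0.002,-0.004,0.016],0.0]
    - [[0.027,0.0,-0.024],0.0]
    - [[0.024,0.0,-0.036],0.0]
    - [[0.021,0.0,-0.042],0.0]
    - [[0.014,0.0,-0.031],0.0]

```text
t: 5.1
eef_pos: [592.5, 41.6, 134.3]
tcp_rot: [3.141, 0.001, 1.89]
ft_force: [4.5, -5.1, -4.1]
opening: 1.0
grip_force: 2.6
```

Run:
```python
from h import *
now()
p,W=cloud("wrist")
for r in models.mark_of("wrist","handle")[:2]: print(l(r["position"]).round(1),r["confidence"])
print([(a,handle(a).round(0)) for a in(.3,.35,.4,.45,.5,.55)])
cv2.imwrite("pics/w2.png",p[:,:,::-1])
```

```text
t 5.1 L [-48.4  38.3 134.3] yaw 1.89 F [ 4.5 -5.1 -4.1] op 1.0 j6 -0.36
[-64.8  -1.7 140.4] 0.84
[(0.3, array([-55., 124.])), (0.35, array([-59., 131.])), (0.4, array([-64., 138.])), (0.45, array([-67., 146.])), (0.5, array([-71., 153.])), (0.55, array([-73., 161.]))]
```

View pics/w2.png

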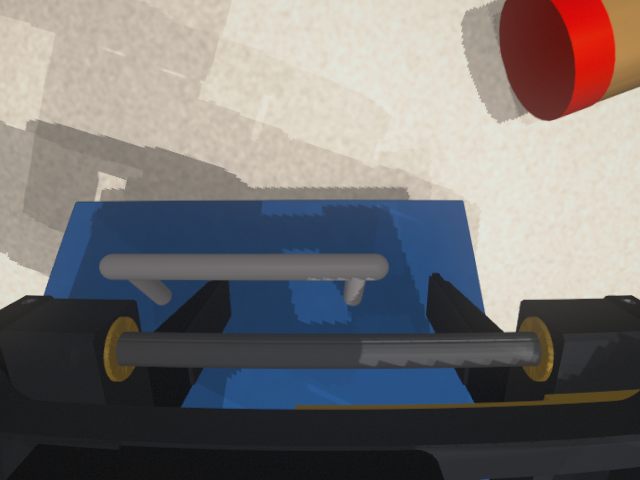

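The door is about 0.42 open, with the left finger behind the bar between the posts and the right finger beyond the bar's end. Next I turn about the rear finger.

arm_command:
  rows:
    - [[0.023,-0.001,0.015],-0.0335]
    - [[0.023,-0.001,0.01],-0.0333]
    - [[0.023,-0.001,0.0],-0.0334]
    - [[0.023,-0.001,0.0],-0.0333]
    - [[0.023,-0.001,0.0],-0.0333]

```text
t: 5.7
eef_pos: [581.1, 64.1, 129.3]
tcp_rot: [3.136, 0.01, 2.42]
ft_force: [18.4, -13.9, 5.1]
opening: 1.004
grip_force: 9.0
```

arm_command:
  rows:
    - [[0.023,-0.001,0.0],-0.0334]
    - [[0.023,0.0,0.0],-0.0333]
    - [[0.023,-0.001,0.0],-0.0334]
    - [[0.023,0.0,0.0],-0.0333]
    - [[0.023,-0.001,0.0],-0.0333]

```text
t: 6.2
eef_pos: [555.0, 78.1, 128.9]
tcp_rot: [3.141, 0.009, 2.943]
ft_force: [12.7, -9.8, 4.2]
opening: 0.997
grip_force: 6.7
```

arm_command:
  rows:
    - [[0.023,0.0,0.0],-0.0334]
    - [[0.023,-0.001,0.0],-0.0333]
    - [[0.022,0.0,0.0],-0.0333]
    - [[0.023,-0.001,0.0],-0.0334]
    - [[0.022,0.0,0.0],-0.0333]

```text
t: 6.7
eef_pos: [524.7, 78.2, 128.0]
tcp_rot: [-3.14, 0.003, -2.817]
ft_force: [7.7, -7.3, 2.5]
opening: 1.001
grip_force: 4.8
```

Run:
```python
from h import *
now()
p,W=cloud("wrist")
q,_=viewer.read_camera("side")
for c in ("wrist","side"):
  for r in models.mark_of(c,"handle")[:2]: print(c,l(r["position"]).round(1),r["confidence"])
cv2.imwrite("pics/w3.png",np.hstack([cv2.resize(p,(400,300)),cv2.resize(q[150:360,220:500],(400,300))])[:,:,::-1])
```

```text
t 6.7 L [-104.4  -14.5  128. ] yaw -2.817 F [ 7.7 -7.3  2.5] op 1.001 j6 -1.87
wrist [-65.4  -1.5 134.9] 0.98
side [-76.   -0.7  57.6] 0.39
```

View pics/w3.png

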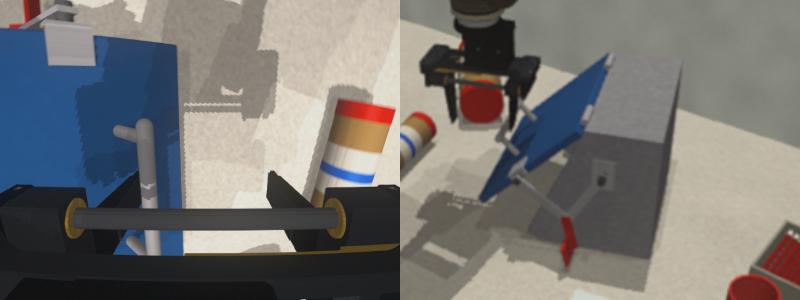

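The left view shows the bar between the two open fingers, the right view the door held ajar by the rear finger. Now I close in steps while following inward.

arm_command:
  rows:
    - [[0,-0.02,0.012],0]
    - [[0,-0.025,0.012],0]
    - [[0,-0.025,0],0]
    - [[0,-0.027,0],0]
    - [[0,-0.03,0],0]
  claw: 0.3

```text
t: 7.4
eef_pos: [533.6, 48.0, 121.7]
tcp_rot: [3.141, -0.0, -2.822]
ft_force: [0.4, 0.0, 0.6]
opening: 0.64
grip_force: 0.0
```

Run:
```python
from h import *
now()
viewer.read_camera("wrist")
for r in models.mark_of("wrist","handle")[:2]: print(l(r["position"]).round(1),r["confidence"])
```

```text
t 7.4 L [-72.9 -15.5 121.7] yaw -2.822 F [0.4 0.  0.6] op 0.64 j6 -1.92
[-51.4  -2.3 119.2] 0.64
```

arm_command:
  rows:
    - [[0,0,0.03],0]
    - [[0,0,0.03],0]
    - [[0,0,0],0]
    - [[0,0,0],0]
    - [[0,0,0],0]
  claw: 0.64

```text
t: 8.0
eef_pos: [535.6, 44.7, 109.0]
tcp_rot: [-3.134, 0.004, -2.821]
ft_force: [-1.5, -31.9, 21.7]
opening: 0.641
grip_force: 16.0
```

Run:
```python
from h import *
now()
viewer.read_camera("wrist")
for r in models.mark_of("wrist","handle")[:2]: print(l(r["position"]).round(1),r["confidence"])
print([(a,handle(a).round(0)) for a in(.1,.15,.2,.25,.3)])
```

```text
t 8.0 L [-69.2 -14.7 109. ] yaw -2.821 F [ -1.5 -31.9  21.7] op 0.641 j6 -1.92
[-42.4  -1.4 103.8] 0.57
[(0.1, array([-34.,  98.])), (0.15, array([-40., 104.])), (0.2, array([-45., 110.])), (0.25, array([-50., 117.])), (0.3, array([-55., 124.]))]
```

arm_command:
  rows:
    - [[0,0,-0.04],0]
    - [[0,-0.02,-0.02],0]
    - [[0,-0.02,0],0]
    - [[0,0,0],0]
    - [[0,0,0],0]

```text
t: 8.6
eef_pos: [536.5, 39.1, 121.3]
tcp_rot: [3.141, -0.001, -2.822]
ft_force: [-0.8, 0.2, 0.4]
opening: 0.638
grip_force: 0.0
```

Run:
```python
from h import *
now()
p,W=cloud("wrist")
for r in models.mark_of("wrist","handle")[:2]: print(l(r["position"]).round(1),r["confidence"])
Q=W.reshape(-1,3);X=np.c_[(Q[:,:2]-M)@LX,(Q[:,:2]-M)@LY,Q[:,2]]
for y0 in(15,30):
  m=(X[:,1]>y0)&(X[:,1]<y0+10)&(X[:,0]<-15)&(X[:,0]>-70)&(X[:,2]>70)&(X[:,2]<150);b=X[m]
  # topmost layer per x
  for x0 in range(-70,-14,5):
    c=b[(b[:,0]>=x0)&(b[:,0]<x0+5)]
    if len(c):print(y0,x0,len(c),c[:,2].max().round(1))
```

```text
t 8.6 L [-63.7 -15.6 121.3] yaw -2.822 F [-0.8  0.2  0.4] op 0.638 j6 -1.94
[-39.5  -2.5 102.3] 0.83
30 -50 7 103.4
30 -45 91 108.5
30 -40 87 109.0
30 -35 16 105.9
```

arm_command:
  rows:
    - [[0,-0.02,0.03],0]
    - [[0,0,0.03],0]
    - [[0,0,0.03],0]
    - [[0,0,0.026],0]
    - [[0,0,0],0]

```text
t: 9.2
eef_pos: [537.8, 34.4, 91.7]
tcp_rot: [3.141, -0.002, -2.822]
ft_force: [-0.3, -0.6, -0.4]
opening: 0.637
grip_force: 0.0
```

Run:
```python
from h import *
now()
viewer.read_camera("wrist")
for r in models.mark_of("wrist","handle")[:2]: print(l(r["position"]).round(1),r["confidence"])
```

```text
t 9.2 L [-58.7 -15.8  91.7] yaw -2.822 F [-0.3 -0.6 -0.4] op 0.637 j6 -1.95
[-37.8  -0.5 103.8] 0.75
```

Clean; the bar is between the fingers. Close while following the arc.

arm_command:
  rows:
    - [[0,-0.004,0],0]
    - [[0,-0.004,-0.008],0]
    - [[0,-0.004,-0.012],0]
    - [[0,-0.004,-0.012],0]
    - [[0,-0.004,-0.012],0]
  claw: 0

```text
t: 9.8
eef_pos: [540.1, 29.0, 104.3]
tcp_rot: [-3.141, 0.0, -2.822]
ft_force: [1.4, -6.0, -0.6]
opening: 0.278
grip_force: 3.3
```

arm_command:
  rows:
    - [[0,-0.002,-0.012],0]
    - [[0,0,-0.008],0]
    - [[0,0,0],0]
    - [[0,0,0],0]
    - [[0,0,0],0]

```text
t: 10.3
eef_pos: [540.9, 27.1, 110.5]
tcp_rot: [-3.138, 0.002, -2.821]
ft_force: [-1.3, -17.5, 10.6]
opening: 0.116
grip_force: 30.0
```

Run:
```python
from h import *
p,y=now()
viewer.read_camera("wrist")
for r in models.mark_of("wrist","handle")[:2]: print(l(r["position"]).round(1),r["confidence"])
print([(a,handle(a).round(0)) for a in(.2,.25,.3,.35)])
```

```text
t 10.3 L [-50.9 -15.2 110.5] yaw -2.821 F [ -1.3 -17.5  10.6] op 0.116 j6 -1.96
[-51.8  -4.1 115.9] 0.67
[(0.2, array([-45., 110.])), (0.25, array([-50., 117.])), (0.3, array([-55., 124.])), (0.35, array([-59., 131.]))]
```

Run:
```python
from h import *
p,y=now()
o=np.array([-50.9,110.5])-handle(.27); print(o)
A=np.r_[np.linspace(.27,1.66,31)[1:]]
way=[]
for a in A:
    b=handle(a)+o; way.append((w(b[0],-15.2,b[1]),y,1))
rows(p,y,way); print(b)
```

```text
t 10.4 L [-50.9 -15.2 110.5] yaw -2.821 F [ -2.2 -18.   11.2] op 0.118 j6 -1.96
[ 1.29737622 -9.27487485]
[[[0.0, 0.017, -0.026], 0.0], [[0.0, 0.016, -0.026], 0.0], [[0.0, 0.015, -0.027], 0.0], [[0.0, 0.014, -0.028], 0.0], [[0.0, 0.012, -0.028], 0.0]]
[[[0.0, 0.011, -0.029], 0.0], [[0.0, 0.009, -0.03], 0.0], [[0.0, 0.008, -0.03], 0.0], [[0.0, 0.007, -0.03], 0.0], [[0.0, 0.006, -0.03], 0.0]]
[[[0.0, 0.004, -0.031], 0.0], [[0.0, 0.002, -0.031], 0.0], [[0.0, 0.001, -0.031], 0.0], [[0.0, 0.0, -0.03], 0.0], [[0.0, -0.002, -0.031], 0.0]]
[[[0.0, -0.003, -0.031], 0.0], [[0.0, -0.005, -0.031], 0.0], [[0.0, -0.006, -0.03], 0.0], [[0.0, -0.007, -0.03], 0.0], [[0.0, -0.009, -0.03], 0.0]]
[[[0.0, -0.01, -0.029], 0.0], [[0.0, -0.012, -0.028], 0.0], [[0.0, -0.012, -0.029], 0.0], [[0.0, -0.014, -0.027], 0.0], [[0.0, -0.016, -0.027], 0.0]]
[[[0.0, -0.016, -0.026], 0.0], [[0.0, -0.018, -0.025], 0.0], [[0.0, -0.019, -0.025], 0.0], [[0.0, -0.02, -0.023], 0.0], [[0.0, -0.021, -0.023], 0.0]]
[-33.84941356 323.40006883]
```

arm_command:
  rows:
    - [[0.0,0.017,-0.026],0.0]
    - [[0.0,0.016,-0.026],0.0]
    - [[0.0,0.015,-0.027],0.0]
    - [[0.0,0.014,-0.028],0.0]
    - [[0.0,0.012,-0.028],0.0]

```text
t: 10.9
eef_pos: [534.6, 45.4, 143.3]
tcp_rot: [-3.14, 0.001, -2.822]
ft_force: [3.4, -12.2, -3.6]
opening: 0.116
grip_force: 30.0
```

arm_command:
  rows:
    - [[0.0,0.011,-0.029],0.0]
    - [[0.0,0.009,-0.03],0.0]
    - [[0.0,0.008,-0.03],0.0]
    - [[0.0,0.007,-0.03],0.0]
    - [[0.0,0.006,-0.03],0.0]

```text
t: 11.4
eef_pos: [530.7, 55.7, 179.9]
tcp_rot: [-3.141, -0.001, -2.822]
ft_force: [2.8, -8.2, -7.4]
opening: 0.122
grip_force: 30.0
```

Run:
```python
from h import *
p,y=now()
viewer.read_camera("side")
for n in("handle","door_edge","release_pad"):
  for r in models.mark_of("side",n)[:2]: print(n,l(r["position"]).round(1),r["confidence"])
print(handle(.733))
```

```text
t 11.4 L [-81.2 -15.9 179.9] yaw -2.822 F [ 2.8 -8.2 -7.4] op 0.122 j6 -1.91
handle [-81.4  -2.2 190.1] 0.95
handle [ 81.5  -3.1 215. ] 0.44
door_edge [-118.3   -0.   119.6] 0.94
release_pad [  32.6 -167.8   60.1] 0.9
[-80.83549433 190.73619569]
```

Tracking well. Continue.

arm_command:
  rows:
    - [[0.0,0.004,-0.031],0.0]
    - [[0.0,0.002,-0.031],0.0]
    - [[0.0,0.001,-0.031],0.0]
    - [[0.0,0.0,-0.03],0.0]
    - [[0.0,-0.002,-0.031],0.0]

```text
t: 12.1
eef_pos: [530.0, 57.6, 218.6]
tcp_rot: [3.141, -0.001, -2.822]
ft_force: [-1.2, -3.1, -9.3]
opening: 0.117
grip_force: 30.0
```

arm_command:
  rows:
    - [[0.0,-0.003,-0.031],0.0]
    - [[0.0,-0.005,-0.031],0.0]
    - [[0.0,-0.006,-0.03],0.0]
    - [[0.0,-0.007,-0.03],0.0]
    - [[0.0,-0.009,-0.03],0.0]

```text
t: 12.6
eef_pos: [532.1, 51.6, 256.9]
tcp_rot: [3.139, -0.001, -2.822]
ft_force: [-4.9, 7.3, -6.1]
opening: 0.119
grip_force: 30.0
```

arm_command:
  rows:
    - [[0.0,-0.01,-0.029],0.0]
    - [[0.0,-0.012,-0.028],0.0]
    - [[0.0,-0.012,-0.029],0.0]
    - [[0.0,-0.014,-0.027],0.0]
    - [[0.0,-0.016,-0.027],0.0]

```text
t: 13.1
eef_pos: [536.6, 37.9, 292.5]
tcp_rot: [3.136, -0.0, -2.821]
ft_force: [-10.2, 17.6, 2.5]
opening: 0.116
grip_force: 30.0
```

Run:
```python
from h import *
p,y=now()
viewer.read_camera("side")
for n in("handle","door_edge","release_pad"):
  for r in models.mark_of("side",n)[:2]: print(n,l(r["position"]).round(1),r["confidence"])
print(handle(1.43))
b=[handle(a) for a in np.linspace(1.43,1.69,11)];o=p*0
L=l(p);way=[(w(L[0]+q[0]-b[0][0],L[1],L[2]+q[1]-b[0][1]),y,1) for q in b[1:]]
rows(p,y,way)
```

```text
t 13.1 L [-62.5 -15.9 292.5] yaw -2.821 F [-10.2  17.6   2.5] op 0.116 j6 -1.95
handle [  -5.4 -167.4  155.2] 0.73
handle [-135.6   -1.7  268.5] 0.21
door_edge [-135.2    2.7  268.4] 0.64
release_pad [  -5.9 -169.1  156.7] 0.69
[-58.60849001 302.43968173]
[[[0.0, -0.009, -0.015], 0.0], [[0.0, -0.01, -0.014], 0.0], [[0.0, -0.01, -0.014], 0.0], [[0.0, -0.01, -0.014], 0.0], [[0.0, -0.011, -0.014], 0.0]]
[[[0.0, -0.011, -0.013], 0.0], [[0.0, -0.011, -0.014], 0.0], [[0.0, -0.012, -0.012], 0.0], [[0.0, -0.012, -0.013], 0.0], [[0.0, -0.012, -0.012], 0.0]]
```

arm_command:
  rows:
    - [[0.0,-0.004,-0.015],0.0]
    - [[0.0,-0.006,-0.015],0.0]
    - [[0.0,-0.008,-0.015],0.0]
    - [[0.0,-0.01,-0.014],0.0]
    - [[0.0,-0.01,-0.014],0.0]

```text
t: 13.8
eef_pos: [540.0, 27.6, 310.5]
tcp_rot: [3.138, -0.0, -2.821]
ft_force: [-7.4, 7.4, -3.9]
opening: 0.117
grip_force: 30.0
```

Run:
```python
from h import *
p,y=now()
viewer.read_camera("side");viewer.read_camera("top")
for c in("side","top"):
 for n in("handle","door_edge","release_pad"):
  for r in models.mark_of(c,n)[:1]: print(c,n,l(r["position"]).round(1),r["confidence"])
```

```text
t 13.8 L [-51.6 -15.8 310.5] yaw -2.821 F [-7.4  7.4 -3.9] op 0.117 j6 -1.96
side handle [-50.5  -2.3 313.5] 0.86
side door_edge [-129.1   -0.4  292.4] 0.75
side release_pad [  -3.6 -168.1  177.1] 0.55
top release_pad [  -4.3 -167.3  176.9] 0.75
```

arm_command:
  rows:
    - [[0.0,-0.012,-0.016],0.0]
    - [[0.0,-0.012,-0.016],0.0]
    - [[0.0,-0.012,-0.016],0.0]
    - [[0.0,-0.012,-0.015],0.0]
    - [[0.0,-0.012,-0.015],0.0]

```text
t: 14.7
eef_pos: [544.9, 12.8, 329.8]
tcp_rot: [3.14, -0.001, -2.821]
ft_force: [-5.3, 4.0, -5.7]
opening: 0.116
grip_force: 30.0
```

Run:
```python
from h import *
p,y=now()
viewer.read_camera("side");viewer.read_camera("top")
for c in("side","top"):
 for n in("handle","door_edge","release_pad"):
  for r in models.mark_of(c,n)[:1]: print(c,n,l(r["position"]).round(1),r["confidence"])
```

```text
t 14.7 L [-36.  -15.9 329.8] yaw -2.821 F [-5.3  4.  -5.7] op 0.116 j6 -1.99
side handle [-37.6   1.9 335.3] 0.92
side door_edge [-1.165e+02 -1.000e-01  3.233e+02] 0.75
side release_pad [   8.6 -167.2  207.3] 0.97
top release_pad [  12.9 -164.4  223.5] 0.62
```

arm_command:
  rows:
    - [[0.0,-0.006,-0.008],0.0]
    - [[0.0,-0.004,-0.005],0.0]
    - [[0,0,0],0]
    - [[0,0,0],0]
    - [[0,0,0],0]

```text
t: 15.6
eef_pos: [545.7, 10.3, 332.6]
tcp_rot: [3.14, -0.001, -2.821]
ft_force: [-3.9, 3.6, -8.2]
opening: 0.119
grip_force: 30.0
```

arm_command:
  rows:
    - [[0,0,0],0]
    - [[0.0,0.01,0.012],0.0]
    - [[0.0,0.01,0.012],0]
    - [[0,0.008,0.009],0]
    - [[0,0,0],0]

```text
t: 16.1
eef_pos: [543.9, 16.3, 326.1]
tcp_rot: [-3.14, 0.001, -2.821]
ft_force: [-8.6, -0.4, 5.3]
opening: 0.119
grip_force: 30.0
```

Run:
```python
from h import *
p,y=now()
viewer.read_camera("side");viewer.read_camera("top")
for c in("side","top"):
 for n in("handle","door_edge","release_pad"):
  for r in models.mark_of(c,n)[:1]: print(c,n,l(r["position"]).round(1),r["confidence"])
```

```text
t 16.1 L [-39.7 -15.8 326.1] yaw -2.821 F [-8.6 -0.4  5.3] op 0.119 j6 -1.98
side handle [-40.1  -2.1 330.1] 0.77
side door_edge [-119.5   -2.4  320.3] 0.72
side release_pad [  13.5 -171.   219.1] 0.64
top door_edge [-275.1    6.7   31.1] 0.64
top release_pad [  14.1 -169.4  218.3] 0.96
```

The stay is locked: pad at (14,−170,219) in locker axes, matching the given locked position, and the force on the tool has reversed. Release and go behind the tube.

Run:
```python
from h import *
p,y=now()
L=l(p); p2=w(L[0],L[1],368)
print("tube",l([495.4,247.7,30]))
rows(p2,y,[(w(-210,0,366),2.4,8),(w(-335,11,200),1.746,7),(w(-335,11,16),1.746,5)])
```

```text
t 16.5 L [-39.5 -15.8 326.2] yaw -2.821 F [-8.3 -0.6  6.3] op 0.116 j6 -1.98
tube [-274.5709167    10.97413792   30.        ]
[[[-0.008, 0.085, 0.001], 0.0422], [[0.003, 0.086, 0.001], 0.0422], [[0.015, 0.084, 0.001], 0.0423], [[0.026, 0.082, 0.001], 0.0422], [[0.036, 0.077, 0.001], 0.0423]]
[[[0.046, 0.072, 0.001], 0.0422], [[0.056, 0.065, 0.001], 0.0423], [[0.063, 0.058, 0.001], 0.0422], [[0.059, 0.04, 0.095], 0.0297], [[0.063, 0.035, 0.095], 0.0298]]
[[[0.066, 0.029, 0.095], 0.0297], [[0.068, 0.022, 0.095], 0.0298], [[0.07, 0.016, 0.095], 0.0297], [[0.071, 0.009, 0.094], 0.0298], [[0.072, 0.002, 0.095], 0.0297]]
[[[0.0, 0.0, 0.147], 0.0], [[0.0, 0.0, 0.147], 0.0], [[0.0, 0.0, 0.147], 0.0], [[0.0, 0.0, 0.148], 0.0], [[0.0, 0.0, 0.147], 0.0]]
```

arm_command:
  rows:
    - [[0,0,0],0]
    - [[0,0,0],0]
    - [[0,0,0],0]
    - [[0,0,-0.02],0]
    - [[0,0,-0.04],0]
  claw: 1

```text
t: 17.0
eef_pos: [544.2, 16.3, 339.3]
tcp_rot: [3.141, -0.001, -2.822]
ft_force: [0.3, -0.3, 0.6]
opening: 0.482
grip_force: 0.0
```

arm_command:
  rows:
    - [[0,0,-0.04],0]
    - [[0,0,-0.04],0]
    - [[0,0,-0.028],0]
    - [[0,0,0],0]
    - [[0,0,0],0]

```text
t: 17.5
eef_pos: [544.2, 16.3, 366.1]
tcp_rot: [3.142, 0.0, -2.822]
ft_force: [-1.0, 0.1, 0.1]
opening: 0.903
grip_force: 0.0
```

arm_command:
  rows:
    - [[-0.008,0.085,0.001],0.0422]
    - [[0.003,0.086,0.001],0.0422]
    - [[0.015,0.084,0.001],0.0423]
    - [[0.026,0.082,0.001],0.0422]
    - [[0.036,0.077,0.001],0.0423]

```text
t: 18.0
eef_pos: [519.7, 121.2, 364.4]
tcp_rot: [-3.141, -0.001, 2.792]
ft_force: [1.2, -1.0, -0.1]
opening: 0.998
grip_force: 0.0
```

arm_command:
  rows:
    - [[0.046,0.072,0.001],0.0422]
    - [[0.056,0.065,0.001],0.0423]
    - [[0.063,0.058,0.001],0.0422]
    - [[0.059,0.04,0.095],0.0297]
    - [[0.063,0.035,0.095],0.0298]

```text
t: 18.5
eef_pos: [497.3, 218.7, 315.9]
tcp_rot: [3.141, 0.0, 2.209]
ft_force: [0.1, -0.0, -0.6]
opening: 0.997
grip_force: 0.0
```

arm_command:
  rows:
    - [[0.066,0.029,0.095],0.0297]
    - [[0.068,0.022,0.095],0.0298]
    - [[0.07,0.016,0.095],0.0297]
    - [[0.071,0.009,0.094],0.0298]
    - [[0.072,0.002,0.095],0.0297]

```text
t: 19.0
eef_pos: [476.3, 305.8, 196.8]
tcp_rot: [-3.141, 0.0, 1.742]
ft_force: [0.2, 0.2, 0.6]
opening: 1.0
grip_force: 0.0
```

Run:
```python
from h import *
p,y=now()
q,V=cloud("side")
for c in("side",):
 for n in("door_edge","release_pad"):
  for r in models.mark_of(c,n)[:1]: print(c,n,l(r["position"]).round(1),r["confidence"])
pw,W=cloud("wrist")
for X in(W,V):
  b=near(X,(495,248),100,25,75);m=cv2.minAreaRect(b[:,:2].astype(np.float32));print(len(b),m,l([*m[0],0]))
```

```text
t 19.0 L [-335.7   11.1  196.8] yaw 1.742 F [0.2 0.2 0.6] op 1.0 j6 0.28
side door_edge [-120.     0.7  318. ] 0.66
side release_pad [  19.3 -166.9  218.6] 0.83
11750 ((494.05706787109375, 251.1275634765625), (161.07054138183594, 59.172637939453125), 10.130485534667969) [-278.24688278   10.77682733    0.        ]
1163 ((492.26708984375, 248.7706756591797), (170.81378173828125, 61.470760345458984), 9.676187515258789) [-276.57221159    8.33665973    0.        ]
```

arm_command:
  rows:
    - [[0.0,0.0,0.147],0.0]
    - [[0.0,0.0,0.147],0.0]
    - [[0.0,0.0,0.147],0.0]
    - [[0.0,0.0,0.148],0.0]
    - [[0.0,0.0,0.13],0.0]

```text
t: 19.7
eef_pos: [477.8, 304.6, 18.1]
tcp_rot: [3.14, -0.0, 1.747]
ft_force: [0.7, 0.1, -0.1]
opening: 0.995
grip_force: 0.0
```

Run:
```python
from h import *
p,y=now()
rows(p,y,[(w(-318,11,16),1.746,3),(w(-268,8,16),1.90,6),(w(-268,8,16),1.90,1)])
```

```text
t 19.7 L [-334.2   12.1   18.1] yaw 1.747 F [ 0.7  0.1 -0.1] op 0.995 j6 0.27
[[[-0.022, 0.002, 0.003], 0.0001], [[-0.021, 0.001, 0.003], 0.0001], [[-0.022, 0.002, 0.002], 0.0001], [[-0.033, 0.003, 0.0], -0.0082], [[-0.033, 0.002, 0.0], -0.0082]]
[[[-0.033, 0.001, 0.0], -0.0081], [[-0.034, 0.0, 0.0], -0.0082], [[-0.033, -0.001, 0.0], -0.0081], [[-0.034, -0.001, 0.0], -0.0082], [[0.0, 0.0, 0.0], 0.0]]
```

arm_command:
  rows:
    - [[-0.022,0.002,0.003],0]
    - [[-0.021,0.001,0.003],0]
    - [[-0.022,0.002,0.002],0]
    - [[-0.033,0.003,0.0],-0.0082]
    - [[-0.033,0.002,0.0],-0.0082]

```text
t: 20.2
eef_pos: [486.3, 273.1, 18.5]
tcp_rot: [3.138, -0.001, 1.799]
ft_force: [-0.2, 0.7, -0.3]
opening: 0.998
grip_force: 0.0
```

arm_command:
  rows:
    - [[-0.033,0.001,0.0],-0.0081]
    - [[-0.034,0.0,0.0],-0.0082]
    - [[-0.033,-0.001,0.0],-0.0081]
    - [[-0.034,-0.001,0.0],-0.0082]
    - [[0.0,0.0,0.0],0.0]

```text
t: 20.7
eef_pos: [494.9, 240.2, 18.3]
tcp_rot: [3.139, -0.0, 1.899]
ft_force: [-0.3, 0.6, -0.1]
opening: 1.0
grip_force: 0.0
```

```bash
cat >> h.py <<'E'
def tube():
    for c in("side","top"):
        q,V=cloud(c)
        for r in models.mark_of(c,"tube"):
            L=l(r["position"])
            if abs(L[1])<70 and L[0]>-300: break
        else: print(c,"none");continue
        b=near(V,r["position"],110,22,75);m=cv2.minAreaRect(b[:,:2].astype(np.float32))
        print(round(state()["t"],2),c,L.round(1),len(b),l([*m[0],0]).round(1),np.round(m[1]),round(m[2],1))
E
python3 - <<'E'
from h import *
now();tube();tube()
E
```

```text
t 20.7 L [-267.6    8.2   18.3] yaw 1.899 F [-0.3  0.6 -0.1] op 1.0 j6 0.0
20.8 side [-205.7   -1.1   31.9] 1559 [-234.4    2.6    0. ] [170. 113.] 10.8
20.9 top [-199.7   -5.    33.9] 1556 [-200.4    0.8    0. ] [161.  61.] 10.3
21.0 side [-193.6    0.5   31.7] 1565 [-225.9    0.4    0. ] [167. 128.] 10.8
21.1 top [-185.2   -3.3   30.2] 1496 [-186.5   -1.6    0. ] [161.  61.] 10.4
```

Run:
```python
from h import *
for i in range(4): viewer.read_camera("top")
tube()
s=state();R=Ro.from_euler("xyz",s["tcp_rot"]).as_matrix()
for c in("side","top"):
    q,V=cloud(c)
    Q=(V.reshape(-1,3)-s["eef_pos"])
    X=np.c_[Q[:,:2]@LX,Q[:,:2]@LY,Q[:,2]]
    for a in range(160,400,30):
        m=(X[:,2]>a)&(X[:,2]<=a+30)&(np.hypot(X[:,0],X[:,1])<180)&(X[:,0]<110)
        if m.sum()>5: print(c,a,m.sum(),X[m].min(0).round(),X[m].max(0).round())
cv2.imwrite("pics/s4.png",np.hstack([cv2.resize(q[100:340,150:470],(400,300)),cv2.resize(viewer.read_camera("side")[0][60:330,140:500],(400,300))])[:,:,::-1])
```

```text
21.4 side [-173.2   -2.8   30. ] 1448 [-206.    -3.2    0. ] [169. 133.] 13.7
21.5 top [-169.7   -6.2   31.5] 1179 [-171.6   -3.5    0. ] [161.  58.] 10.1
side 160 501 [-37. -55. 160.] [ 36.  22. 190.]
side 190 276 [-33. -43. 190.] [ 40.   7. 220.]
side 220 465 [-61. -45. 220.] [ 66.  31. 250.]
side 250 693 [-63. -64. 250.] [ 66.  35. 280.]
side 280 721 [-62. -80. 280.] [ 66.  47. 310.]
side 310 537 [-62. -98. 310.] [ 64.  30. 340.]
side 340 876 [ -63. -118.  340.] [ 64.   4. 370.]
side 370 772 [ -60. -132.  370.] [ 63. -14. 400.]
top 220 10 [ 65. -24. 243.] [ 67.  15. 249.]
top 250 137 [-45. -54. 250.] [ 68.  48. 280.]
top 280 721 [-60. -68. 280.] [ 68.  48. 310.]
top 310 998 [-59. -88. 310.] [ 65.  34. 340.]
top 340 434 [-61. -98. 340.] [ 64.  13. 370.]
top 370 814 [-60. -90. 370.] [ 64.  -8. 400.]
```

View pics/s4.png

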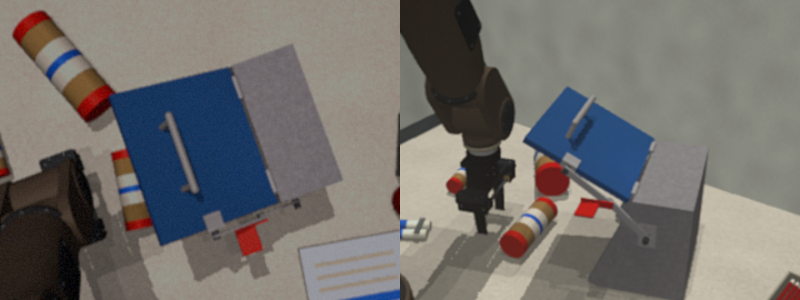

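The left (top) view shows the tube at (130,190), just in front of the raised door and still about 8° skewed. The wrist limits how close I can come, so I'll hook the tube back outward with one fingertip and align it there.

Run:
```python
from h import *
tube();p,y=now()
rows(p,y,[(w(-267,10,50),2.05,1),(w(-230,15,85),2.7,5),(w(-195,20,85),3.462,6),(w(-195,20,85),3.462,3)])
```

```text
21.75 side [-169.6   -4.3   31.2] 1415 [-202.5   -3.4    0. ] [169. 137.] 13.0
21.85 top [-166.7   -6.8   32.7] 1107 [-170.2   -3.6    0. ] [161.  54.] 10.8
t 21.85 L [-268.8    7.3   16.4] yaw 1.9 F [ 0.2 -0.3  0.1] op 1.004 j6 0.0
[[[-0.007, 0.011, -0.134], -0.0478], [[-0.03, -0.001, -0.028], -0.0414], [[-0.03, -0.005, -0.028], -0.0414], [[-0.029, -0.008, -0.028], -0.0414], [[-0.027, -0.012, -0.028], -0.0414]]
[[[-0.025, -0.015, -0.028], -0.0413], [[-0.019, -0.015, 0.0], -0.0404], [[-0.016, -0.017, 0.0], -0.0404], [[-0.014, -0.019, 0.0], -0.0404], [[-0.012, -0.02, 0.0], -0.0405]]
[[[-0.009, -0.022, 0.0], -0.0404], [[-0.007, -0.023, 0.0], -0.0405], [[0.0, 0.0, 0.0], 0.0], [[0.0, 0.0, 0.0], 0.0], [[0.0, 0.0, 0.0], 0.0]]
```

arm_command:
  rows:
    - [[-0.007,0.011,-0.134],-0.0475]
    - [[-0.03,-0.001,-0.028],-0.0414]
    - [[-0.03,-0.005,-0.028],-0.0414]
    - [[-0.029,-0.008,-0.028],-0.0414]
    - [[-0.027,-0.012,-0.028],-0.0414]

```text
t: 22.35
eef_pos: [510.1, 213.0, 78.3]
tcp_rot: [3.141, 0.0, 2.575]
ft_force: [-0.1, 0.0, -0.2]
opening: 1.003
grip_force: 0.0
```

arm_command:
  rows:
    - [[-0.025,-0.015,-0.028],-0.0413]
    - [[-0.019,-0.015,0.0],-0.0404]
    - [[-0.016,-0.017,0.0],-0.0404]
    - [[-0.014,-0.019,0.0],-0.0404]
    - [[-0.012,-0.02,0.0],-0.0405]

```text
t: 22.85
eef_pos: [523.6, 185.3, 84.9]
tcp_rot: [3.142, 0.0, -3.071]
ft_force: [0.5, 0.4, 0.2]
opening: 1.001
grip_force: 0.0
```

arm_command:
  rows:
    - [[-0.009,-0.022,0.0],-0.0404]
    - [[-0.007,-0.023,0.0],-0.0405]
    - [[0.0,0.0,0.0],0.0]
    - [[0.0,0.0,0.0],0.0]
    - [[0.0,0.0,0.0],0.0]

```text
t: 23.35
eef_pos: [528.8, 175.1, 84.9]
tcp_rot: [3.141, 0.0, -2.825]
ft_force: [-1.3, 0.0, -0.3]
opening: 0.997
grip_force: 0.0
```

Run:
```python
from h import *
p,y=now()
q,W=cloud("wrist")
b=near(W,w(-168,-4,0),95,25,64);m=cv2.minAreaRect(b[:,:2].astype(np.float32));print(len(b),l([*m[0],0]).round(1),m[1:],np.nanmax(b[:,2]))
t=b[b[:,2]>57.5];print(len(t),np.median([l(r) for r in t],0).round(1))
viewer.read_camera("side")
for n in("tube","door_edge"): print(n,[l(r["position"]).round(0) for r in models.mark_of("side",n)[:3]])
```

```text
t 23.35 L [-195.2   19.9   84.9] yaw -2.825 F [-1.3  0.  -0.3] op 0.997 j6 -1.69
26828 [-170.4   -9.     0. ] ((153.93141174316406, 61.31163787841797), 11.112224578857422) 61.33285449189984
9129 [-171.5  -25.6   58.5]
tube [array([-216.,  277.,   42.]), array([-422.,  170.,   25.]), array([-168.,   -5.,   30.])]
door_edge [array([-117.,   -1.,  318.])]
```

arm_command:
  rows:
    - [[0,0,0.06],0]
    - [[0,0,0.055],0]
    - [[0,0.012,0.003],0]
    - [[0,0.02,0.004],0]
    - [[0,0.025,0.006],0]

```text
t: 24.05
eef_pos: [527.1, 187.4, 56.4]
tcp_rot: [-3.138, 0.006, -2.822]
ft_force: [-9.1, -18.0, 72.2]
opening: 0.997
grip_force: 36.3
```

Run:
```python
from h import *
p,y=now();tube()
```

```text
t 24.05 L [-207.4   22.1   56.4] yaw -2.822 F [ -9.1 -18.   72.2] op 0.997 j6 -1.66
24.15 side [-172.7   -3.1   29.7] 1284 [-204.1   -2.3    0. ] [169. 122.] 11.1
24.25 top [-174.2   -8.2   30.1] 705 [-174.7   -3.1    0. ] [161.  60.] 10.8
```

arm_command:
  rows:
    - [[0,0.01,-0.016],0]
    - [[0,0.03,0],0]
    - [[0,0.04,0],0]
    - [[0,0.05,-0.01],0]
    - [[0,0.05,-0.03],0]

```text
t: 24.75
eef_pos: [509.9, 231.5, 66.5]
tcp_rot: [3.141, -0.001, -2.823]
ft_force: [-0.8, -1.1, -1.0]
opening: 0.997
grip_force: 0.0
```

Run:
```python
from h import *
p,y=now();tube();tube()
```

```text
t 24.75 L [-254.7   19.6   66.5] yaw -2.823 F [-0.8 -1.1 -1. ] op 0.997 j6 -1.58
24.85 side [-196.8    0.8   30.2] 1305 [-235.6    1.2    0. ] [169. 142.] 12.0
24.95 top [ 85.8  -0.4 219. ] 0 [-195.2 -537.2    0. ] [0. 0.] 0.0
25.05 side [-203.4   -2.2   31.1] 1292 [-242.2    3.1    0. ] [171. 136.] 10.1
25.15 top [-212.7   -1.5   30.3] 960 [-206.9    1.5    0. ] [161.  60.] 10.3
```

arm_command:
  rows:
    - [[0,0,-0.04],0]
    - [[0,-0.03,-0.04],0]
    - [[0,-0.04,0],0]
    - [[0,-0.04,0],0]
    - [[0,0,0],0]

```text
t: 25.65
eef_pos: [519.5, 203.6, 86.9]
tcp_rot: [-3.142, 0.0, -2.824]
ft_force: [-0.5, 0.4, 0.7]
opening: 0.997
grip_force: 0.0
```

Run:
```python
from h import *
p,y=now();tube();tube()
```

```text
t 25.65 L [-225.1   19.9   86.9] yaw -2.824 F [-0.5  0.4  0.7] op 0.997 j6 -1.63
25.75 side [-209.1    0.4   28.3] 1250 [-212.1   -0.6    0. ] [168.  64.] 10.1
25.85 top [-212.1   -0.4   32. ] 659 [-205.     1.3    0. ] [161.  52.] 9.9
25.95 side [-209.4    3.1   31.5] 1251 [-211.2   -1.8    0. ] [167.  62.] 9.1
26.05 top [-210.8   -3.1   30.8] 674 [-206.     1.2    0. ] [160.  54.] 9.9
```

arm_command:
  rows:
    - [[0,-0.036,0],0]
    - [[0,0,0.05],0]
    - [[0,0,0.09],0]
    - [[0,0,0.09],0]
    - [[0,0,0.058],0]

```text
t: 26.55
eef_pos: [521.2, 196.1, 12.7]
tcp_rot: [3.141, -0.002, -2.822]
ft_force: [-0.1, 0.6, -0.4]
opening: 0.997
grip_force: 0.0
```

Run:
```python
from h import *
p,y=now();tube()
```

```text
t 26.55 L [-217.5   19.2   12.7] yaw -2.822 F [-0.1  0.6 -0.4] op 0.997 j6 -1.65
26.65 side [-209.3    3.    31.8] 1303 [-221.4   -0.8    0. ] [166. 121.] 8.5
top none
```

arm_command:
  rows:
    - [[0,0.02,0],0]
    - [[0,0.03,0],0]
    - [[0,0.036,0],0]
    - [[0,0.036,0],0]
    - [[0,0.036,0],0]
  claw: 0.72

```text
t: 27.25
eef_pos: [509.1, 235.1, 15.1]
tcp_rot: [3.141, 0.0, -2.822]
ft_force: [0.1, 0.0, 0.5]
opening: 0.724
grip_force: 0.0
```

arm_command:
  rows:
    - [[0,0.036,0],0]
    - [[0,0.036,0],0]
    - [[0,0.036,0],0]
    - [[0,0.03,0],0]
    - [[0,0.02,0],0]

```text
t: 27.75
eef_pos: [496.8, 272.2, 14.9]
tcp_rot: [3.142, 0.0, -2.822]
ft_force: [-0.4, 0.5, 0.3]
opening: 0.722
grip_force: 0.0
```

Run:
```python
from h import *
p,y=now();tube()
for c in("wrist",):
  q,W=cloud(c);b=near(W,p,130,22,64);X=np.array([l(r) for r in b])
  R=Ro.from_euler("xyz",state()["tcp_rot"]).as_matrix();T=(b-p)@R
  b=b[b[:,2]>50];m=cv2.minAreaRect(b[:,:2].astype(np.float32));print(len(b),l([*m[0],0]).round(1),m[1:])
```

```text
t 27.75 L [-297.4   20.    14.9] yaw -2.822 F [-0.4  0.5  0.3] op 0.722 j6 -1.51
27.85 side [-298.3   13.9   31.7] 1117 [-298.1    1.1    0. ] [156.  95.] 22.7
top none
34496 [-303.3   -6.1    0. ] ((81.7929458618164, 131.1305694580078), 84.24180603027344)
```

arm_command:
  rows:
    - [[0,0,0],0]
    - [[0,0,0],0]
    - [[0,0,0],0]
    - [[0,0,0],0]
    - [[0,0,0],0]
  claw: 0.6

```text
t: 28.5
eef_pos: [497.1, 271.4, 14.9]
tcp_rot: [3.142, -0.0, -2.822]
ft_force: [0.8, -0.1, -1.1]
opening: 0.642
grip_force: 28.8
```

arm_command:
  rows:
    - [[0,0,0],0]
    - [[0,0,0],0]
    - [[0,0,0],0]
    - [[0,0,0],0]
    - [[0,0,-0.06],0]
  claw: 1

```text
t: 29.0
eef_pos: [496.3, 271.2, 28.8]
tcp_rot: [-3.142, -0.003, -2.822]
ft_force: [-0.9, 0.6, -0.3]
opening: 0.982
grip_force: 0.0
```

arm_command:
  rows:
    - [[0,0,-0.14],0]
    - [[0,0,-0.14],0]
    - [[0,0,-0.08],0]
    - [[0,0.06,0],0]
    - [[0,0.12,0],0]

```text
t: 29.5
eef_pos: [483.1, 314.1, 120.0]
tcp_rot: [3.141, 0.001, -2.824]
ft_force: [-0.1, 0.5, -0.4]
opening: 1.001
grip_force: 0.0
```

Run:
```python
from h import *
p,y=now();tube()
for c in("wrist",):
  q,W=cloud(c);b=near(W,w(-297,5,0),110,22,64)
  m=cv2.minAreaRect(b[:,:2].astype(np.float32));print(len(b),l([*m[0],0]).round(1),m[1:])
```

```text
t 29.5 L [-341.4   20.2  120. ] yaw -2.824 F [-0.1  0.5 -0.4] op 1.001 j6 -1.43
29.6 side [-297.1   13.2   31.8] 1212 [-299.2    9.2    0. ] [166.  65.] 11.7
top none
18862 [-298.6    8.4    0. ] ((155.704345703125, 60.20597839355469), 11.291553497314453)
```

Run:
```python
from h import *
p,y=now()
rows(p,y,[(w(-298.5,8.5,110),3.341,3),(w(-298.5,8.5,16),3.341,5),(w(-298.5,8.5,16),3.341,2)])
```

```text
t 29.75 L [-341.8   19.6  119. ] yaw -2.821 F [ 0.7 -0.   0.8] op 1.001 j6 -1.43
[[[0.015, -0.058, 0.012], 0.0128], [[0.012, -0.058, 0.012], 0.0128], [[0.01, -0.059, 0.012], 0.0129], [[0.0, 0.0, 0.075], 0.0], [[0.0, 0.0, 0.075], 0.0]]
[[[0.0, 0.0, 0.075], 0.0], [[0.0, 0.0, 0.076], 0.0], [[0.0, 0.0, 0.075], 0.0], [[0.0, 0.0, 0.0], 0.0], [[0.0, 0.0, 0.0], 0.0]]
```

arm_command:
  rows:
    - [[0.015,-0.058,0.012],0.0128]
    - [[0.012,-0.058,0.012],0.0128]
    - [[0.01,-0.059,0.012],0.0129]
    - [[0.0,0.0,0.075],0.0]
    - [[0.0,0.0,0.075],0.0]

```text
t: 30.25
eef_pos: [486.7, 267.7, 73.2]
tcp_rot: [3.141, 0.001, -2.947]
ft_force: [-0.4, -0.9, -0.0]
opening: 1.0
grip_force: 0.0
```

arm_command:
  rows:
    - [[0.0,0.0,0.075],0.0]
    - [[0.0,0.0,0.076],0.0]
    - [[0.0,0.0,0.075],0.0]
    - [[0.0,0.0,0.0],0.0]
    - [[0.0,0.0,0.0],0.0]
  claw: 0.75

```text
t: 30.75
eef_pos: [486.3, 268.6, 17.0]
tcp_rot: [-3.142, -0.001, -2.945]
ft_force: [-0.2, -0.1, 0.7]
opening: 0.751
grip_force: 0.0
```

arm_command:
  rows:
    - [[0,0,0],0]
    - [[0,0,0],0]
    - [[0,0,0],-0.014]
    - [[0,0,0],-0.015]
    - [[0,0,0],-0.014]
  claw: 0.6

```text
t: 31.25
eef_pos: [486.4, 269.7, 17.8]
tcp_rot: [3.141, 0.001, -2.806]
ft_force: [-0.8, 0.6, 1.3]
opening: 0.627
grip_force: 30.0
```

Run:
```python
from h import *
p,y=now()
q,W=cloud("wrist");b=near(W,w(-297,5,0),110,22,64)
m=cv2.minAreaRect(b[:,:2].astype(np.float32));print(len(b),l([*m[0],0]).round(1),m[1:])
tube()
cv2.imwrite("pics/w5.png",q[:,:,::-1])
```

```text
t 31.25 L [-298.3    9.4   17.8] yaw -2.806 F [-0.8  0.6  1.3] op 0.627 j6 -1.52
37554 [-298.9   -6.3    0. ] ((126.99137878417969, 79.9223861694336), 17.90093421936035)
31.4 side [-295.3   13.5   29.1] 1020 [-298.5    1.9    0. ] [156.  82.] 9.8
top none
```

View pics/w5.png

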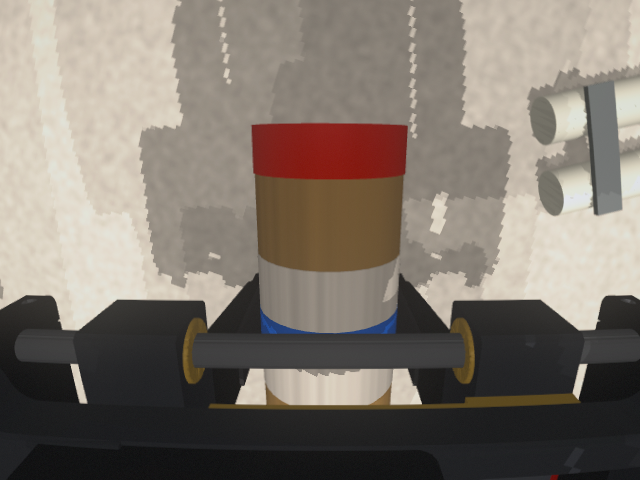

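The tube is gripped and aligned with the tool (image-vertical, from (330,125) down). Release and go round behind it.

Run:
```python
from h import *
p,y=now()
L=l(p);p2=w(L[0],L[1],105)
rows(p2,y,[(w(-340,9,105),2.6,5),(w(-362,9,85),1.890,5)])
```

```text
t 31.5 L [-298.3    9.4   17.7] yaw -2.809 F [-0.3 -0.7  6.3] op 0.624 j6 -1.52
[[[0.0, 0.033, 0.0], 0.0557], [[0.006, 0.033, 0.0], 0.0557], [[0.011, 0.031, 0.0], 0.0556], [[0.017, 0.029, 0.0], 0.0557], [[0.021, 0.026, 0.0], 0.0556]]
[[[0.013, 0.011, 0.016], 0.0452], [[0.015, 0.01, 0.016], 0.0452], [[0.016, 0.007, 0.016], 0.0452], [[0.017, 0.005, 0.016], 0.0452], [[0.018, 0.002, 0.016], 0.0452]]
```

arm_command:
  rows:
    - [[0,0,0],0]
    - [[0,0,0],0]
    - [[0,0,-0.07],0]
    - [[0,0,-0.14],0]
    - [[0,0,-0.14],0]
  claw: 1

```text
t: 32.0
eef_pos: [485.6, 269.4, 104.9]
tcp_rot: [3.142, -0.002, -2.809]
ft_force: [1.1, -0.6, -0.5]
opening: 0.971
grip_force: 0.0
```

Run:
```python
from h import *
p,y=now()
rows(p,y,[(w(-362,9,90),1.890,11),(w(-362,9,16),1.890,4)])
```

```text
t 32.0 L [-298.2    8.5  104.9] yaw -2.809 F [ 1.1 -0.6 -0.5] op 0.971 j6 -1.52
[[[0.0, 0.023, 0.005], 0.0459], [[0.003, 0.023, 0.005], 0.0458], [[0.006, 0.022, 0.006], 0.0459], [[0.009, 0.021, 0.005], 0.0458], [[0.012, 0.02, 0.006], 0.0459]]
[[[0.015, 0.018, 0.005], 0.0458], [[0.017, 0.015, 0.006], 0.0459], [[0.02, 0.013, 0.005], 0.0458], [[0.021, 0.01, 0.006], 0.0459], [[0.022, 0.007, 0.005], 0.0458]]
[[[0.023, 0.003, 0.006], 0.0459], [[0.0, 0.0, 0.074], 0.0], [[0.0, 0.0, 0.074], 0.0], [[0.0, 0.0, 0.074], 0.0], [[0.0, 0.0, 0.074], 0.0]]
```

arm_command:
  rows:
    - [[0.0,0.023,0.005],0.0459]
    - [[0.003,0.023,0.005],0.0458]
    - [[0.006,0.022,0.006],0.0459]
    - [[0.009,0.021,0.005],0.0458]
    - [[0.012,0.02,0.006],0.0459]

```text
t: 32.5
eef_pos: [477.0, 297.1, 97.6]
tcp_rot: [-3.142, -0.0, 2.748]
ft_force: [-0.1, 0.5, -0.2]
opening: 0.997
grip_force: 0.0
```

arm_command:
  rows:
    - [[0.015,0.018,0.005],0.0458]
    - [[0.017,0.015,0.006],0.0459]
    - [[0.02,0.013,0.005],0.0458]
    - [[0.021,0.01,0.006],0.0459]
    - [[0.022,0.007,0.005],0.0458]

```text
t: 33.0
eef_pos: [468.1, 324.8, 90.7]
tcp_rot: [-3.141, -0.0, 2.028]
ft_force: [0.7, -0.8, 0.0]
opening: 0.999
grip_force: 0.0
```

arm_command:
  rows:
    - [[0.023,0.003,0.006],0.0459]
    - [[0.0,0.0,0.074],0.0]
    - [[0.0,0.0,0.074],0.0]
    - [[0.0,0.0,0.074],0.0]
    - [[0.0,0.0,0.074],0.0]

```text
t: 33.5
eef_pos: [466.3, 330.1, 14.7]
tcp_rot: [-3.142, -0.0, 1.89]
ft_force: [0.5, 0.1, -0.8]
opening: 1.002
grip_force: 0.0
```

Run:
```python
from h import *
p,y=now()
for c in("wrist","side","top"):
  q,W=cloud(c);b=near(W,w(-298,6,0),100,32,64)
  if len(b)>20: m=cv2.minAreaRect(b[:,:2].astype(np.float32));print(c,len(b),l([*m[0],0]).round(1),m[1:])
```

```text
t 33.5 L [-362.     9.3   14.7] yaw 1.89 F [ 0.5  0.1 -0.8] op 1.002 j6 0.18
wrist 9448 [-341.6   13.5    0. ] ((135.13433837890625, 77.5661849975586), 11.698187828063965)
side 1189 [-322.1    9.3    0. ] ((171.23838806152344, 108.45589447021484), 19.11756134033203)
top 1515 [-311.7   12.6    0. ] ((161.73489379882812, 90.52066802978516), 19.119577407836914)
```

Aligned (19.1° against 18.3°, y ≈ +8). Now the accelerating push.

arm_command:
  rows:
    - [[-0.032,0,0],0]
    - [[-0.048,0,0],0]
    - [[-0.072,0,0],0]
    - [[-0.096,0,0],0]
    - [[-0.12,0,0],0]

```text
t: 34.15
eef_pos: [496.0, 241.8, 16.4]
tcp_rot: [3.14, -0.0, 1.891]
ft_force: [0.1, -0.1, 0.2]
opening: 1.0
grip_force: 0.0
```

arm_command:
  rows:
    - [[-0.14,0,0],0]
    - [[-0.14,0,0],0]
    - [[0,0,0],0]
    - [[0.1,0,0],0]
    - [[0.1,0,0],0]

```text
t: 34.65
eef_pos: [502.0, 223.4, 16.1]
tcp_rot: [3.141, -0.0, 1.888]
ft_force: [0.7, 0.2, 0.1]
opening: 1.003
grip_force: 0.0
```

Run:
```python
from h import *
now()
for i in range(5):
    viewer.read_camera("side")
    print(round(state()["t"],2),[l(r["position"]).round(0) for r in models.mark_of("side","tube") if abs(l(r["position"])[1])<100])
```

```text
t 34.65 L [-249.4    9.6   16.1] yaw 1.888 F [0.7 0.2 0.1] op 1.003 j6 -0.02
34.7 [array([-53.,  12.,  30.])]
34.8 [array([-23.,  11.,  29.])]
34.9 [array([ 7., 13., 31.])]
35.0 [array([36., 13., 27.])]
35.1 []
```

Run:
```python
from h import *
for c in("side","top"):
    q,V=cloud(c);Q=V.reshape(-1,3);X=np.c_[(Q[:,:2]-M)@LX,(Q[:,:2]-M)@LY,Q[:,2]]
    for x0 in range(-120,120,20):
      for z0 in range(190,330,20):
        m=(X[:,0]>x0)&(X[:,0]<=x0+20)&(X[:,1]<-127)&(X[:,1]>-200)&(X[:,2]>z0)&(X[:,2]<=z0+20)
        if m.sum()>3: print(c,x0,z0,m.sum(),"ymin",X[m,1].min().round(),"ymed",np.median(X[m,1]).round(),"zmax",X[m,2].max().round())
    for n in("release_pad","tube"): print(n,[(l(r["position"]).round(0),round(r["confidence"],2)) for r in models.mark_of(c,n)])
p,y=now()
cv2.imwrite("pics/s6.png",np.hstack([cv2.resize(q[100:340,200:460],(400,300)),cv2.resize(viewer.read_camera("side")[0][100:360,240:500],(400,300))])[:,:,::-1])
```

```text
side -60 270 23 ymin -142.0 ymed -131.0 zmax 288.0
side -40 250 33 ymin -147.0 ymed -142.0 zmax 270.0
side -40 270 102 ymin -148.0 ymed -139.0 zmax 286.0
side -20 210 35 ymin -192.0 ymed -169.0 zmax 225.0
side -20 230 13 ymin -145.0 ymed -142.0 zmax 250.0
side -20 250 75 ymin -147.0 ymed -142.0 zmax 269.0
side -20 270 9 ymin -143.0 ymed -132.0 zmax 278.0
side 0 210 173 ymin -193.0 ymed -167.0 zmax 229.0
side 0 230 66 ymin -144.0 ymed -142.0 zmax 250.0
side 0 250 25 ymin -145.0 ymed -141.0 zmax 263.0
side 20 210 163 ymin -193.0 ymed -153.0 zmax 230.0
side 20 230 46 ymin -144.0 ymed -141.0 zmax 247.0
side 40 190 22 ymin -146.0 ymed -137.0 zmax 210.0
side 40 210 89 ymin -151.0 ymed -146.0 zmax 230.0
side 40 230 5 ymin -141.0 ymed -128.0 zmax 245.0
side 60 190 64 ymin -140.0 ymed -137.0 zmax 210.0
side 60 210 8 ymin -139.0 ymed -134.0 zmax 225.0
side 80 190 26 ymin -137.0 ymed -128.0 zmax 208.0
side 80 210 11 ymin -129.0 ymed -128.0 zmax 220.0
side 100 190 30 ymin -130.0 ymed -128.0 zmax 210.0
side 100 210 9 ymin -129.0 ymed -128.0 zmax 219.0
release_pad [(array([  18., -170.,  219.]), 0
[... 320 characters left out ...]
38.0 zmax 280.0
top 0 210 213 ymin -190.0 ymed -167.0 zmax 229.0
top 0 230 7 ymin -141.0 ymed -138.0 zmax 250.0
top 0 250 16 ymin -141.0 ymed -139.0 zmax 260.0
top 20 210 146 ymin -189.0 ymed -164.0 zmax 228.0
top 20 230 19 ymin -141.0 ymed -138.0 zmax 246.0
top 40 210 62 ymin -146.0 ymed -138.0 zmax 230.0
top 60 190 13 ymin -136.0 ymed -134.0 zmax 210.0
top 60 210 6 ymin -136.0 ymed -134.0 zmax 217.0
top 80 190 5 ymin -135.0 ymed -133.0 zmax 196.0
release_pad [(array([  14., -164.,  218.]), 0.84)]
tube [(array([-217.,  275.,   41.]), 0.81), (array([-422.,  168.,   23.]), 0.79), (array([127.,   8.,  30.]), 0.66)]
t 35.45 L [-249.8    9.4   15.4] yaw 1.891 F [ 0.7 -0.2  0.2] op 1.002 j6 -0.02
```

View pics/s6.png

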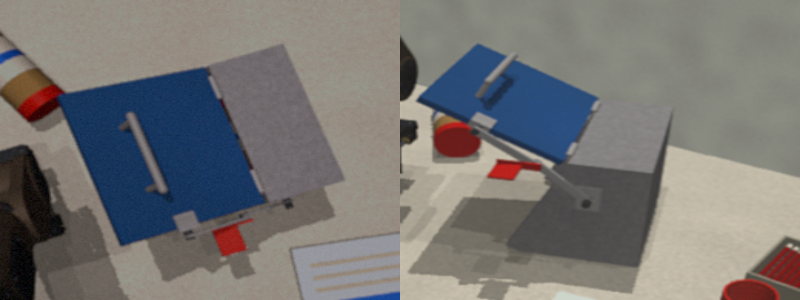

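The top view (left) shows the tube gone inside, and the network puts it at x≈127 in the locker. The door is still up, with the pad at (230,238). Next: up and over the door to the pad.

Run:
```python
from h import *
p,y=now()
rows(p,y,[(w(-250,9,370),y,8),(w(18,-174,370),.843,12),(w(18,-174,232),.843,5)])
```

```text
t 35.5 L [-249.9    9.3   15.4] yaw 1.891 F [ 0.1 -0.4  0.5] op 0.998 j6 -0.02
[[[0.0, 0.0, -0.177], 0.0], [[0.0, 0.0, -0.177], 0.0], [[0.0, 0.0, -0.177], 0.0], [[0.0, 0.0, -0.178], 0.0], [[0.0, 0.0, -0.177], 0.0]]
[[[0.0, 0.0, -0.178], 0.0], [[0.0, -0.001, -0.177], 0.0], [[0.0, 0.0, -0.178], 0.0], [[-0.089, -0.061, 0.0], 0.0278], [[-0.094, -0.053, 0.0], 0.0278]]
[[[-0.099, -0.045, 0.0], 0.0278], [[-0.102, -0.036, 0.0], 0.0278], [[-0.105, -0.027, 0.0], 0.0278], [[-0.107, -0.017, 0.0], 0.0278], [[-0.108, -0.008, 0.0], 0.0278]]
[[[-0.108, 0.001, 0.0], 0.0278], [[-0.108, 0.011, 0.0], 0.0278], [[-0.106, 0.02, 0.0], 0.0277], [[-0.104, 0.029, 0.0], 0.0278], [[-0.101, 0.038, 0.0], 0.0277]]
[[[0.0, 0.0, 0.11], 0.0], [[0.0, 0.0, 0.111], 0.0], [[0.0, 0.0, 0.11], 0.0], [[0.0, 0.0, 0.111], 0.0], [[0.0, 0.0, 0.11], 0.0]]
```

arm_command:
  rows:
    - [[0.0,0.0,-0.177],0.0]
    - [[0.0,0.0,-0.177],0.0]
    - [[0.0,0.0,-0.177],0.0]
    - [[0.0,0.0,-0.178],0.0]
    - [[0.0,0.0,-0.177],0.0]
  claw: 0

```text
t: 36.0
eef_pos: [501.2, 223.7, 238.9]
tcp_rot: [3.141, -0.0, 1.891]
ft_force: [0.7, -0.4, 0.5]
opening: 0.636
grip_force: 0.0
```

arm_command:
  rows:
    - [[0.0,0.0,-0.178],0.0]
    - [[0.0,-0.001,-0.177],0.0]
    - [[0.0,0.0,-0.178],0.0]
    - [[-0.089,-0.061,0.0],0.0278]
    - [[-0.094,-0.053,0.0],0.0278]

```text
t: 36.5
eef_pos: [486.2, 171.6, 371.1]
tcp_rot: [3.139, -0.0, 1.714]
ft_force: [1.3, -0.1, 0.6]
opening: 0.217
grip_force: 0.0
```

arm_command:
  rows:
    - [[-0.099,-0.045,0.0],0.0278]
    - [[-0.102,-0.036,0.0],0.0278]
    - [[-0.105,-0.027,0.0],0.0278]
    - [[-0.107,-0.017,0.0],0.0278]
    - [[-0.108,-0.008,0.0],0.0278]

```text
t: 37.0
eef_pos: [448.4, 40.7, 370.1]
tcp_rot: [3.142, -0.0, 1.276]
ft_force: [-0.0, 0.1, -0.2]
opening: 0.004
grip_force: 0.0
```

arm_command:
  rows:
    - [[-0.108,0.001,0.0],0.0278]
    - [[-0.108,0.011,0.0],0.0278]
    - [[-0.106,0.02,0.0],0.0277]
    - [[-0.104,0.029,0.0],0.0278]
    - [[-0.101,0.038,0.0],0.0277]

```text
t: 37.5
eef_pos: [411.1, -89.1, 370.1]
tcp_rot: [3.142, -0.0, 0.84]
ft_force: [0.3, -1.2, -0.0]
opening: 0.009
grip_force: 0.0
```

Run:
```python
from h import *
p,y=now()
for c in("top","side"):
  q,V=cloud(c)
  print(c,[(l(r["position"]).round(0),round(r["confidence"],2)) for r in models.mark_of(c,"tube")+models.mark_of(c,"release_pad")])
rows(p,y,[(w(18,-174,232),.843,5)])
```

```text
t 37.5 L [  18.6 -175.   370.1] yaw 0.84 F [ 0.3 -1.2 -0. ] op 0.009 j6 0.36
top [(array([-214.,  277.,   42.]), 0.89), (array([-419.,  166.,   23.]), 0.87), (array([-438.,  -70.,    0.]), 0.2), (array([ 194., -321.,    3.]), 0.59)]
side [(array([-437.,  -68.,    2.]), 0.71), (array([-219.,  276.,   39.]), 0.67), (array([-422.,  169.,   26.]), 0.56), (array([  18., -169.,  220.]), 0.68)]
[[[0.001, 0.0, 0.111], -0.0002], [[0.001, 0.0, 0.11], -0.0002], [[0.001, 0.0, 0.111], -0.0002], [[0.001, 0.0, 0.11], -0.0002], [[0.001, 0.0, 0.111], -0.0002]]
```

arm_command:
  rows:
    - [[0.001,0.0,0.111],0]
    - [[0.001,0.0,0.11],0]
    - [[0.001,0.0,0.111],0]
    - [[0.001,0.0,0.11],0]
    - [[0.001,0.0,0.111],0]

```text
t: 38.3
eef_pos: [412.7, -86.3, 230.9]
tcp_rot: [3.141, -0.0, 0.846]
ft_force: [-0.2, -0.7, 1.1]
opening: 0.002
grip_force: 0.0
```

Run:
```python
from h import *
p,y=now()
r0=np.array([-102.,69.])
way=[]
for k in range(0,9):
    t=np.radians(2.5*k); c,s=np.cos(t),np.sin(t)
    r=np.array([c*r0[0]-s*r0[1], s*r0[0]+c*r0[1]]) # rotate ccw in (x,z): moves out & down
    q=[18+r[0]-r0[0],219+r[1]-r0[1]]; print(np.round(q))
    way.append((w(q[0],-175,q[1]),y,1))
rows(p,y,way)
```

```text
t 38.3 L [  16.5 -172.5  230.9] yaw 0.846 F [-0.2 -0.7  1.1] op 0.002 j6 0.36
[ 18. 219.]
[ 15. 214.]
[ 12. 210.]
[ 10. 205.]
[  8. 200.]
[  5. 195.]
[  4. 190.]
[  2. 185.]
[  1. 180.]
[[[-0.012, 0.0, 0.048], 0.0], [[0.006, -0.01, 0.018], 0.0], [[0.006, -0.009, 0.018], 0.0], [[0.005, -0.009, 0.019], 0.0], [[0.004, -0.008, 0.02], 0.0]]
[[[0.004, -0.007, 0.019], 0.0], [[0.004, -0.006, 0.021], 0.0], [[0.003, -0.006, 0.02], 0.0], [[0.003, -0.005, 0.021], 0.0]]
```

arm_command:
  rows:
    - [[-0.006,0.0,0.048],0.0]
    - [[0.006,-0.01,0.018],0.0]
    - [[0.006,-0.009,0.018],0.0]
    - [[0.005,-0.009,0.019],0.0]
    - [[0.004,-0.008,0.02],0.0]

```text
t: 38.8
eef_pos: [408.5, -78.1, 201.2]
tcp_rot: [3.141, -0.0, 0.844]
ft_force: [0.3, -0.6, 0.3]
opening: 0.004
grip_force: 0.0
```

arm_command:
  rows:
    - [[0.004,-0.007,0.02],0.0]
    - [[0.004,-0.006,0.021],0.0]
    - [[0.003,-0.006,0.02],0.0]
    - [[0,0,0],0]
    - [[0,0,0],0]

```text
t: 39.3
eef_pos: [406.6, -73.3, 185.8]
tcp_rot: [-3.141, -0.0, 0.843]
ft_force: [-0.6, -0.5, 0.8]
opening: 0.004
grip_force: 0.0
```

Run:
```python
from h import *
p,y=now()
viewer.read_camera("side")
for n in("release_pad","door_edge","handle"): print(n,[(l(r["position"]).round(0),round(r["confidence"],2)) for r in models.mark_of("side",n)[:2]])
```

```text
t 39.3 L [   2.2 -174.2  185.8] yaw 0.843 F [-0.6 -0.5  0.8] op 0.004 j6 0.39
release_pad [(array([  -4., -167.,  120.]), 0.74)]
door_edge [(array([-140.,   -1.,  217.]), 0.95)]
handle [(array([ 83.,  -4., 214.]), 0.63)]
```

Run:
```python
from h import *
p,y=now()
L=l(p)
rows(p,y,[(w(L[0],L[1],310),y,4),(w(-150,0,310),1.89,8),(w(-150,0,80),1.89,8)])
```

```text
t 39.5 L [   2.3 -174.1  186. ] yaw 0.843 F [-0.5 -0.2 -0.1] op 0.005 j6 0.39
[[[0.0, 0.0, -0.124], 0.0], [[0.0, 0.0, -0.124], 0.0], [[0.0, 0.0, -0.124], 0.0], [[0.0, 0.0, -0.124], 0.0], [[0.113, -0.022, 0.0], -0.0417]]
[[[0.116, -0.007, 0.0], -0.0416], [[0.115, 0.008, 0.0], -0.0417], [[0.114, 0.022, 0.0], -0.0416], [[0.11, 0.037, 0.0], -0.0417], [[0.104, 0.051, 0.0], -0.0416]]
[[[0.096, 0.064, 0.0], -0.0417], [[0.086, 0.077, 0.0], -0.0416], [[0.0, 0.0, 0.115], 0.0], [[0.0, 0.0, 0.115], 0.0], [[0.0, 0.0, 0.115], 0.0]]
[[[0.0, 0.0, 0.115], 0.0], [[0.0, 0.0, 0.115], 0.0], [[0.0, 0.0, 0.115], 0.0], [[0.0, 0.0, 0.115], 0.0], [[0.0, 0.0, 0.115], 0.0]]
```

arm_command:
  rows:
    - [[0.0,0.0,-0.124],0.0]
    - [[0.0,0.0,-0.124],0.0]
    - [[0.0,0.0,-0.124],0.0]
    - [[0.0,0.0,-0.124],0.0]
    - [[0.113,-0.022,0.0],-0.0417]

```text
t: 40.0
eef_pos: [422.0, -49.8, 313.6]
tcp_rot: [3.135, -0.002, 0.973]
ft_force: [0.4, -0.7, -1.3]
opening: 0.004
grip_force: 0.0
```

arm_command:
  rows:
    - [[0.116,-0.007,0.0],-0.0416]
    - [[0.115,0.008,0.0],-0.0417]
    - [[0.114,0.022,0.0],-0.0416]
    - [[0.11,0.037,0.0],-0.0417]
    - [[0.104,0.051,0.0],-0.0416]

```text
t: 40.5
eef_pos: [495.1, 77.6, 310.0]
tcp_rot: [3.141, -0.0, 1.634]
ft_force: [-0.9, 0.0, -0.5]
opening: 0.005
grip_force: 0.0
```

arm_command:
  rows:
    - [[0.096,0.064,0.0],-0.0417]
    - [[0.086,0.077,0.0],-0.0416]
    - [[0.0,0.0,0.0],0.0]
    - [[0.0,0.0,0.115],0.0]
    - [[0.0,0.0,0.115],0.0]

```text
t: 41.0
eef_pos: [524.0, 125.8, 252.1]
tcp_rot: [3.14, 0.0, 1.888]
ft_force: [0.6, -0.3, -1.3]
opening: 0.004
grip_force: 0.0
```

Run:
```python
from h import *
p,y=now()
viewer.read_camera("top");viewer.read_camera("side")
for c in("side","top"):
 for n in("release_pad","door_edge","handle","tube"): print(c,n,[(l(r["position"]).round(0),round(r["confidence"],2)) for r in models.mark_of(c,n)[:3]])
```

```text
t 41.0 L [-1.498e+02 -2.000e-01  2.521e+02] yaw 1.888 F [ 0.6 -0.3 -1.3] op 0.004 j6 -0.2
side release_pad [(array([  97., -167.,   25.]), 0.84)]
side door_edge []
side handle [(array([-47.,  -4., 122.]), 0.77)]
side tube [(array([-218.,  277.,   42.]), 0.81), (array([ 358., -214.,    2.]), 0.43)]
top release_pad [(array([  91., -168.,   26.]), 0.58)]
top door_edge [(array([-52.,  -2.,  41.]), 0.86)]
top handle [(array([-52.,  -1., 118.]), 0.68)]
top tube [(array([-217.,  275.,   43.]), 0.64)]
```

arm_command:
  rows:
    - [[0.0,0.0,0.15],0.0]
    - [[0.0,0.0,0.18],0.0]
    - [[0.0,0.0,0.18],0.0]
    - [[0.0,0.0,0.18],0.0]
    - [[0.0,0.0,0.02],0.0]

```text
t: 42.0
eef_pos: [522.1, 125.8, 71.3]
tcp_rot: [-3.135, -0.001, 1.89]
ft_force: [-0.6, -0.3, 0.1]
opening: 0.003
grip_force: 0.0
```

arm_command:
  rows:
    - [[-0.06,0.0,0.0],0.0]
    - [[-0.06,0.0,0.0],0.0]
    - [[-0.06,0.0,0.0],0.0]
    - [[-0.06,0.0,0.0],0.0]
    - [[-0.04,0.0,0],0.0]

```text
t: 42.5
eef_pos: [547.0, 57.8, 75.9]
tcp_rot: [3.14, 0.001, 1.889]
ft_force: [-0.2, 0.2, 0.7]
opening: 0.004
grip_force: 0.0
```

arm_command:
  rows:
    - [[-0.036,0.0,0.0],0.0]
    - [[-0.036,0.0,0.0],0.0]
    - [[-0.036,0.0,0.0],0.0]
    - [[-0.036,0.0,0.0],0.0]
    - [[-0.03,0.0,0],0.0]

```text
t: 43.0
eef_pos: [555.9, 20.4, 72.1]
tcp_rot: [-3.133, -0.007, 1.89]
ft_force: [-5.6, 15.8, -7.4]
opening: 0.002
grip_force: 9.7
```

Run:
```python
from h import *
p,y=now()
viewer.read_camera("side")
for n in("release_pad","door_edge","handle"): print(n,[(l(r["position"]).round(0),round(r["confidence"],2)) for r in models.mark_of("side",n)[:3]])
```

```text
t 43.0 L [-39.8  -3.1  72.1] yaw 1.89 F [-5.6 15.8 -7.4] op 0.002 j6 -0.41
release_pad [(array([ 143., -169.,   22.]), 0.77)]
door_edge [(array([-7., -0.,  9.]), 0.66), (array([95.,  0., -3.]), 0.48), (array([ 199., -317.,    2.]), 0.29)]
handle [(array([ 197., -320.,    3.]), 0.53), (array([-5., -1., 12.]), 0.19)]
```

arm_command:
  rows:
    - [[-0.012,0.0,0.0],0.0]
    - [[-0.008,0.0,0.0],0.0]
    - [[0,0.0,0.0],0.0]
    - [[0,0.0,0.0],0.0]
    - [[0,0,0],0]

```text
t: 43.7
eef_pos: [556.0, 19.9, 73.2]
tcp_rot: [-3.132, -0.012, 1.889]
ft_force: [-14.5, 49.9, -0.2]
opening: 0.004
grip_force: 25.8
```

Run:
```python
from h import *
p,y=now()
q,V=cloud("side")
for n in("release_pad","door_edge","handle"): print(n,[(l(r["position"]).round(0),round(r["confidence"],2)) for r in models.mark_of("side",n)[:3]])
```

```text
t 43.7 L [-39.2  -3.1  73.2] yaw 1.889 F [-14.5  49.9  -0.2] op 0.004 j6 -0.41
release_pad [(array([ 146., -170.,   24.]), 0.64), (array([ 83.,  -3., 217.]), 0.27)]
door_edge [(array([-5.,  1., 14.]), 0.72), (array([ 360., -215.,    2.]), 0.48), (array([ 85.,  -5., 216.]), 0.43)]
handle [(array([-22.,  -2.,  87.]), 0.71)]
```

Hard stop reached, so the door is shut. Back off and verify.

arm_command:
  rows:
    - [[0.03,0.0,0.0],0.0]
    - [[0.08,0.0,0.0],0.0]
    - [[0.16,0.0,0.0],0.0]
    - [[0.18,0.0,0.0],0.0]
    - [[0.1,0,-0.1],0]

```text
t: 44.4
eef_pos: [515.8, 146.0, 97.9]
tcp_rot: [-3.136, -0.001, 1.891]
ft_force: [0.4, -0.3, -0.0]
opening: 0.004
grip_force: 0.0
```

arm_command:
  rows:
    - [[0,0.0,-0.18],0.0]
    - [[0,0.0,-0.18],0.0]
    - [[0,0.0,-0.18],0.0]
    - [[0,0.0,-0.1],0.0]
    - [[0,0,0],0]

```text
t: 44.9
eef_pos: [519.3, 144.3, 263.5]
tcp_rot: [3.135, 0.001, 1.891]
ft_force: [-0.1, 0.1, -0.7]
opening: 0.003
grip_force: 0.0
```

Run:
```python
from h import *
now()
W={}
for c in("top","side"):
    q,V=cloud(c);W[c]=q
    for n in("release_pad","door_edge","handle","tube","pencil_box","leaflets","lens_sprays","wristbands"):
        print(c,n,[(l(r["position"]).round(0),np.round(r["position"]),round(r["confidence"],2)) for r in models.mark_of(c,n)[:2]])
    Q=V.reshape(-1,3);X=np.c_[(Q[:,:2]-M)@LX,(Q[:,:2]-M)@LY,Q[:,2]]
    m=(abs(X[:,1])<60)&(X[:,2]>78)&(X[:,2]<96)&(X[:,0]<-8)&(X[:,0]>-60);print("bar",m.sum(),X[m].min(0).round(1),X[m].max(0).round(1))
cv2.imwrite("pics/fin.png",np.hstack([cv2.resize(W["top"],(400,300)),cv2.resize(W["side"],(400,300))])[:,:,::-1])
```

```text
t 44.9 L [-168.9    1.1  263.5] yaw 1.891 F [-0.1  0.1 -0.7] op 0.003 j6 -0.17
top release_pad [(array([ 138., -168.,   24.]), array([ 456., -200.,   24.]), 0.64)]
top door_edge [(array([-3., -2., 11.]), array([569., -14.,  11.]), 0.95)]
top handle [(array([-22.,  -1.,  87.]), array([563.,   4.,  87.]), 0.92), (array([ 85.,   1., 217.]), array([599., -96., 217.]), 0.34)]
top tube [(array([-419.,  166.,   24.]), array([597., 433.,  24.]), 0.78), (array([-219.,  278.,   40.]), array([767., 279.,  40.]), 0.63)]
top pencil_box [(array([ 459., -134.,   -2.]), array([ 588., -494.,   -2.]), 0.97), (array([ 86.,   2., 220.]), array([600., -97., 220.]), 0.4)]
top leaflets [(array([ 198., -324.,    0.]), array([ 326., -306.,    0.]), 0.7)]
top lens_sprays []
top wristbands [(array([ 350., -214.,   -2.]), array([ 478., -416.,   -2.]), 0.9)]
bar 253 [-28.2 -59.8  82.7] [-8.  59.7 96. ]
side release_pad [(array([ 143., -166.,   26.]), array([ 458., -204.,   26.]), 0.6)]
side door_edge [(array([-4.,  2., 10.]), array([572., -12.,  10.]), 0.86)]
side handle [(array([-24.,  -2.,  86.]), array([562.,   6.,  86.]), 0.82)]
side tube [(array([-422.,  171.,   24.]), array([601., 438.,  24.]), 0.98), (array([-220.,  275.,   42.]), array([764., 279.,  42.]), 0.9)]
side pencil_box [(array([ 459., -139.,   -2.]), array([ 584., -496.,   -2.]), 0.9)]
side leaflets [(array([ 198., -316.,    5.]), array([ 334., -304.,    5.]), 0.69)]
side lens_sprays [(array([-436.,  -69.,    0.]), array([368., 375.,   0.]), 0.62)]
side wristbands [(array([ 356., -212.,    3.]), array([ 482., -421.,    3.]), 0.55)]
bar 181 [-29.6 -59.9  79.1] [-8.3 59.3 94.7]
```

View pics/fin.png

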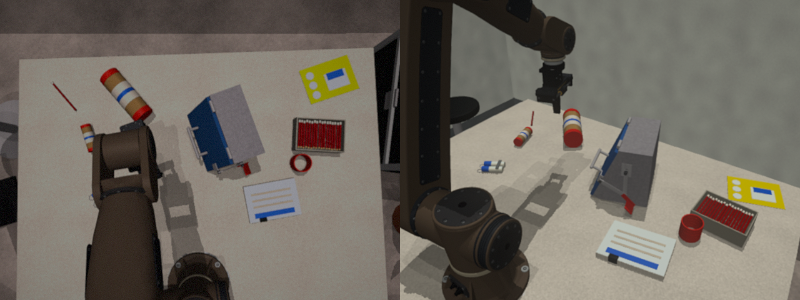

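Both views show the door shut, with the handle and pad back at their first readings. The tube is inside and the bystanders are where they were. Hand in.

```bash
python3 -c "
from cell import env
print(env.job_done())"
```

```text
the job is handed in; nothing more can be done
None
```

I handed the job in at about 45 s: the tube is in the locker and the door is pressed shut, with the other things on the counter where they were; nothing showed the tube once the door was down, it was last seen about 127 mm behind the mouth's front edge (46 is enough), the first push went skew so I rolled it back out and gripped it briefly on the counter to straighten it, and a fingertip pressed on it with about 70 N in doing so.

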